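# Close out a batch of coil cores

## Robot

A 7-joint arm with a two-finger parallel gripper is mounted at the origin on a cart in front of the work surface, level with it; the furniture and walls round the work are solid. World frame = base frame: x ahead of the robot, y to its left, z up, the work surface at z = 0. Lengths are in m, angles in rad, forces in N, time in s.
With the tool pointing down it reaches from about 0.425 to 0.95 m from the base axis. Payload 16.7 kg.
Tool frame: the origin (TCP) lies midway between the tips of the shut fingers; the grasp point (between the pads) lies 19 mm behind it; x points along the fingers, y is the direction in which the jaws open and shut, and the axes are right-handed (so a half turn about x gives the same grasp; the last joint's range is limited). The gripper opens to 94 mm and grips with 3 to 60 N. Pads are 16 mm wide; open, the fingers measure 119 mm over their backs; the gripper's body (75 mm by 177 mm) begins 78 mm behind the grasp point.
Start: joints at [1.127, 0.426, 0.074, 1.606, -0.034, 1.111, -0.067], TCP at [0.195, -0.646, 0.205] pointing down, gripper open.
Joint ranges: [-2.85, 2.85], [-0.5, 2.14], [-1.23, 1.37], [0.21, 2.46], [-1.02, 4.16], [0.16, 2.05], [-2.73, 2.73]. Speed limits (rad/s): [1.89, 1.89, 2.39, 2.39, 3.01, 3.01, 3.01].

## Interface

Orientations are given as a unit quaternion [x, y, z, w].
In Python, from rig import r gives the robot as it stands. The module is installed in compiled form; this text tells all that it offers.
- The arm moves only by the tool jog_arm, never from a script. Its argument "motion" is a list of rows, each a list of 2 entries, a list of its own where there are three numbers: the shift along the tool's x, y, z in m, then the turn, a rotation vector about the tool's x, y, z in rad. A call has 1 to 12 rows; each row is the pose to reach, as a shift and turn from the pose measured when the call began, along the tool's axes at that moment; what a row does not reach only later rows make up. A row lasts 1/8 s, in which the tool goes at most 62.5 mm and 10.7 degrees, less where a joint would pass 70% of its speed; a pose out of reach is approached as far as the arm can. A call with a gripper value outside its range is refused whole. "fingers" is the closure, from -1 (fully open) to 1 (shut), set as the call begins (left out, the last holds). The fingers move at their own pace and stop on an object; "grip_force" is the grip in N (left out, the last holds). Time passes only in rows, so rows that repeat a pose let the fingers close. It gives the time, the measured TCP pose, the force and the opening at its end, in the units of the state.
- r.read_state(): the state, without advancing time (a new reading comes with each control period).
- r.capture(name): name is "side" or "top" or "wrist"; returns a dict with "pixels" (420x560x3 uint8, red, green, blue), "vertical_fov" (degrees; the focal length in pixels is half the picture's height over the tangent of half this angle, whatever the lens; pixels are square), "cx", "cy" (the principal point, pixels), "world_to_cam" (4x4, takes a point from world to camera coordinates); the wrist camera has in their place "mount" (4x4, takes a point from camera to tool coordinates, whose origin is the TCP and whose axes are the tool frame's). Camera axes: x right, y down, z forward; pixel columns grow to the right and rows downward; lengths in m; the calibration is good to about 2 mm. A picture is of the moment at which its call begins: read the wrist's pose just before it. There is no depth.
- r.job_done(): hands the job in, once; it reports no verdict.
The state is a dict: "time": time; "joint_pos": joint angles; "dq": joint speeds; "effort": joint torques, N m; "tool_pos": TCP position; "tcp_rot": TCP orientation; "wrist_force": force on the tool from outside, world axes, zero at the start; "wrist_torque": the same for the moment, N m; "grip_width": opening from 0.0 (shut) to 1.0 (fully open).
Only numpy, scipy, OpenCV 4.12 (cv2) and the standard library are available. Lean on these libraries where they do the work, as an engineer would, in place of code of your own. Each camera call takes 0.05 s, during which the arm holds its last target.

## Task

Close out the batch of ring cores. Put every loose red-banded reject core that lies on the bench into the tip tray beside the one already there; only when all the rejects are in the tray, lift its handle to tip them all into the blue scrap bin behind it, then let the tray back down level. Slide every green core along the bent wire rail, round both corners, up to the stop at the far end, one against the other, and leave the other things on the bench where they are.

Things in the scene. Friction and masses are not known exactly. Their poses are not given: they have to be found in the camera images.
- rail: fixed bent-wire rail: horizontal round steel wire, 8 mm thick, its axis 115 mm above the bench, held only by a post at each end. Origin on the bench under the wire's first corner. In its own frame (mm) the loading leg runs at x = 0 toward -y, from the start disc (red, face at y = 163) to y = 35. Green cores start hanging loosely on this leg, cannot leave the wire, and stay where let go.
- rail_mid (a point): middle of the wire's short cross leg, on its axis, rail frame (55, 0) mm; axes as the rail's. Corner 1 is a quarter circle of radius 35 from (0, 35) to (35, 0), centre (35, 35); the cross leg is straight from (35, 0) to (75, 0); corner 2 is a quarter circle of radius 35 from (75, 0) to (110, -35), centre (75, -35).
- rail_stop (a point): centre of the red stop disc's face (disc 34 mm in diameter), on the wire's axis, rail frame (110, -130) mm. The last leg runs straight at x = 110 from y = -35 to here. Axes as the rail's: y points back from the stop along the last leg. A core against the stop has its centre 12 mm along y, the next 36, the third 60 mm.
- core1: passed core: green ferrite toroid core, a plain ring: 46 mm outer diameter, 26 mm bore, 24 mm long, 90 g, hanging on the rail wire through its bore (at rest its centre is 9 mm below the wire's axis). Origin at the ring's centre, x along the bore (horizontal, along the wire). May be absent.
- core2: passed core: green ferrite toroid core, a plain ring: 46 mm outer diameter, 26 mm bore, 24 mm long, 90 g, hanging on the rail wire through its bore (at rest its centre is 9 mm below the wire's axis). Origin at the ring's centre, x along the bore (horizontal, along the wire). May be absent.
- core3: passed core: green ferrite toroid core, a plain ring: 46 mm outer diameter, 26 mm bore, 24 mm long, 90 g, hanging on the rail wire through its bore (at rest its centre is 9 mm below the wire's axis). Origin at the ring's centre, x along the bore (horizontal, along the wire). May be absent.
- reject1: reject core: dark grey ferrite toroid core, a plain ring: 46 mm outer diameter, 26 mm bore, 24 mm long, 90 g, with a red paint band round its middle; it starts in the tip tray. Origin at the centre of its underside as it lies at the start, z along the bore (up). 
- reject2: reject core: dark grey ferrite toroid core, a plain ring: 46 mm outer diameter, 26 mm bore, 24 mm long, 90 g, with a red paint band round its middle; it lies flat on the bench at the start. Origin at the centre of its underside as it lies at the start, z along the bore (up). May be absent.
- reject3: reject core: dark grey ferrite toroid core, a plain ring: 46 mm outer diameter, 26 mm bore, 24 mm long, 90 g, with a red paint band round its middle; it lies flat on the bench at the start. Origin at the centre of its underside as it lies at the start, z along the bore (up). May be absent.
- tray_floor (a point): centre of the upper face of the tip tray's floor, 100 mm above the bench when level; moves with the tray. x points from the handle to the hinge and the bin, y along the hinge, z out of the tray. Aluminium tray, inside 107 mm along x by 110 mm along y; walls 26 mm high on the two sides and at the handle end; at the bin end only a lip, rising 7 mm. A core let go within 30 mm above the floor stays in.
- tray_handle (a point): middle of the tray's handle: a dark bar 10 mm thick along y (80 mm clear between its posts), above the handle-end wall, 175 mm above the bench when the tray is level. It is 53 mm from the tray_floor point along -x and 75 mm along z.
- tip_tray (a joint): angle of the tip tray, rad: 0 level, 1.5 (its limit) tipped into the bin. Its hinge axis runs along tray_floor's y, 55 mm from that point along its +x, at floor height (100 mm above the bench). Raising the handle by an arc about the hinge tips it (a few N at the handle); it falls back level under its weight if let go. Held at 1.4 or more, all cores slide out.
- bin_floor (a point): centre of the inner floor of the fixed blue scrap bin behind the tray; x and y as those of the level tray. Inside 112 mm along x by 134 mm along y; walls 74 mm high, the back one (+x) 121 mm.
- side_cutters: bystander: red-handled side cutters, 129 x 75 x 12 mm; leave it where it is. Origin at the centre of its underside.
- wick_reel: bystander: small blue wick reel, 42 mm diameter, 12 mm high; leave it where it is. Origin at the centre of its underside.
- pocket_tester: bystander: black pocket tester, 100 x 62 x 25 mm; leave it where it is. Origin at the centre of its underside.
- tin_spool: bystander: white wire reel with yellow flanges, 48 mm diameter, 58 mm high; leave it where it is. Origin at the centre of its underside.

How it is judged:
On the way, in this order (a step that is already met when the one before it is completed fails the run):
1. all the reject cores are in the tip tray, the tray level (x of reject1 in the frame of tray_floor between -0.06 and 0.06 m and y of reject1 in the frame of tray_floor between -0.06 and 0.06 m and z of reject1 in the frame of tray_floor between -0.01 and 0.045 m and x of reject2 in the frame of tray_floor between -0.06 and 0.06 m and y of reject2 in the frame of tray_floor between -0.06 and 0.06 m and z of reject2 in the frame of tray_floor between -0.01 and 0.045 m and x of reject3 in the frame of tray_floor between -0.06 and 0.06 m and y of reject3 in the frame of tray_floor between -0.06 and 0.06 m and z of reject3 in the frame of tray_floor between -0.01 and 0.045 m and value of joint tip_tray below 0.1 rad), for 0.2 s.
2. the tray is tipped and all the reject cores lie in the scrap bin (x of reject1 in the frame of bin_floor between -0.06 and 0.06 m and y of reject1 in the frame of bin_floor between -0.07 and 0.07 m and z of reject1 in the frame of bin_floor between -0.01 and 0.075 m and x of reject2 in the frame of bin_floor between -0.06 and 0.06 m and y of reject2 in the frame of bin_floor between -0.07 and 0.07 m and z of reject2 in the frame of bin_floor between -0.01 and 0.075 m and x of reject3 in the frame of bin_floor between -0.06 and 0.06 m and y of reject3 in the frame of bin_floor between -0.07 and 0.07 m and z of reject3 in the frame of bin_floor between -0.01 and 0.075 m), for 0.2 s.
At the end, for the whole second after the job is handed in: Every reject core lies at rest in the scrap bin, the tray is back within 0.08 rad of level, and every green core hangs at rest on the last leg of the rail: the first within 5 mm of the stop, the others within 6 mm of a neighbour, all within 10 mm of closed up (all of step 2 and x of core1 in the frame of rail_stop between -0.015 and 0.015 m and y of core1 in the frame of rail_stop between 0 and 0.07 m and (y of core1 in the frame of rail_stop below 0.017 m or distance between core1 and core2 below 0.03 m or distance between core1 and core3 below 0.03 m) and linear speed of each of core1, core2, core3, reject1, reject2, reject3 below 0.03 m/s and x of core2 in the frame of rail_stop between -0.015 and 0.015 m and y of core2 in the frame of rail_stop between 0 and 0.07 m and (y of core2 in the frame of rail_stop below 0.017 m or distance between core2 and core1 below 0.03 m or distance between core2 and core3 below 0.03 m) and x of core3 in the frame of rail_stop between -0.015 and 0.015 m and y of core3 in the frame of rail_stop between 0 and 0.07 m and (y of core3 in the frame of rail_stop below 0.017 m or distance between core3 and core1 below 0.03 m or distance between core3 and core2 below 0.03 m) and y of any of core1, core2, core3 in the frame of rail_stop below 0.017 m and value of joint tip_tray below 0.08 rad); the robot touches nothing.
It fails at once if the side cutters is moved more than 50 mm (distance of side_cutters from where it was at the start of the episode above 0.05 m).
It fails at once if the wick reel is moved more than 50 mm (distance of wick_reel from where it was at the start of the episode above 0.05 m).
It fails at once if the pocket tester is moved more than 50 mm (distance of pocket_tester from where it was at the start of the episode above 0.05 m).
It fails at once if the wire reel is moved more than 50 mm (distance of tin_spool from where it was at the start of the episode above 0.05 m).
Of core1, core2, core3 only 2 to 3 are there at a start; the rules pass over those that are not, and their reading is None.
Of reject2, reject3 only 1 to 2 are there at a start; the rules pass over those that are not, and their reading is None.
At some moment in a run one of reject2, reject3 may be knocked a few centimetres aside while the robot is not near it.
Once in a run the grip may slacken for a moment while it holds something.
It also fails if it takes over 210 s, if anything falls off the work surface, if the arm or the gripper's body presses on something with over 40 N, if the wrist force passes 120 N, or if a joint passes its speed limit or range.

## Working session

There is one attempt and no reset: what is moved stays moved. The work goes in short steps, Python scripts to look and compute and a tool call to move; the robot and the scene stay as the last step left them, time stands still between calls to the robot, and variables do not carry over. Pictures are saved under pics/ and viewed, and the job is handed in when it is done.

Besides the shell and the picture viewer there is one more tool, called after ">>>" as a command line: name --argument value ..., lists and objects as JSON in quotes. jog_arm: Moves the arm, as the interface text tells. Its arguments: {"type":"object","properties":{"motion":{"type":"array"},"fingers":{"type":"number"},"grip_force":{"type":"number"}},"required":["motion"]}

```bash
mkdir -p pics
cat > h.py <<'E'
import numpy as np, cv2
from rig import r
from scipy.spatial.transform import Rotation as R
def snap(n,f):
    s=r.read_state(); c=r.capture(n); cv2.imwrite('pics/'+f,c['pixels'][:,:,::-1].copy())
    return s,c
E
python3 - <<'E'
from h import *
import pickle
s=r.read_state(); print(s)
for n in ['side','top','wrist']:
    s,c=snap(n,n+'0.png'); pickle.dump((s,c),open(n+'0.pkl','wb'))
    print({k:v for k,v in c.items() if k!='pixels'})
E
```

```text
{'time': 0.0, 'joint_pos': array([ 1.12750221,  0.42673804,  0.07388009,  1.60657709, -0.03408505,
        1.11081438, -0.06708518]), 'dq': array([ 0.0020913 , -0.00078576, -0.00157407, -0.00201094, -0.0003017 ,
        0.00121795,  0.00269778]), 'effort': array([-2.34416784e-04, -9.35819936e+01,  3.66612375e+00, -4.54210782e+01,
       -4.87696810e-02,  1.97513367e-02,  6.78948004e-05]), 'tool_pos': array([ 0.195295  , -0.64568339,  0.20478568]), 'tcp_rot': array([-0.69938525, -0.10392458,  0.69960068, -0.10304776]), 'wrist_force': array([ 0.01670563, -0.38722389, -0.19716122]), 'wrist_torque': array([-0.01642642, -0.02110372, -0.02061863]), 'grip_width': 0.9987855762711848}
{'vertical_fov': 53.89404372762621, 'cx': 275.0172011588467, 'cy': 211.1876999732864, 'world_to_cam': array([[-0.90818416, -0.41836792, -0.01303145,  0.4527768 ],
       [-0.24683137,  0.56044077, -0.79055703,  0.20721109],
       [ 0.33804705, -0.7147548 , -0.61224976,  0.97927932],
       [ 0.        ,  0.        ,  0.        ,  1.        ]])}
{'vertical_fov': 56.10355357820684, 'cx': 281.51703242699836, 'cy': 213.12498757565768, 'world_to_cam': array([[-1.54393566e-02, -9.99880672e-01, -5.17617069e-04,
         3.43624397e-02],
       [-9.93710858e-01,  1.54015042e-02, -1.10912233e-01,
         5.21681905e-01],
       [ 1.10906970e-01, -1.19805182e-03, -9.93830070e-01,
         1.30035060e+00],
       [ 0.00000000e+00,  0.00000000e+00,  0.00000000e+00,
         1.00000000e+00]])}
{'vertical_fov': 71.93291076615982, 'cx': 278.740646318764, 'cy': 208.4613521854702, 'mount': array([[ 1.95161093e-04, -2.42747638e-01,  9.70089453e-01,
        -1.78453750e-01],
       [ 9.99999789e-01,  6.49218020e-04, -3.87231412e-05,
         1.71471696e-03],
       [-6.20399603e-04,  9.70089255e-01,  2.42747714e-01,
        -7.00511134e-02],
       [ 0.00000000e+00,  0.00000000e+00,  0.00000000e+00,
         1.00000000e+00]])}
```

View pics/top0.png

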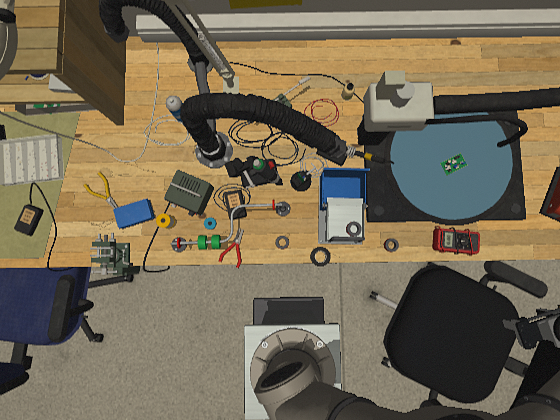

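View pics/side0.png

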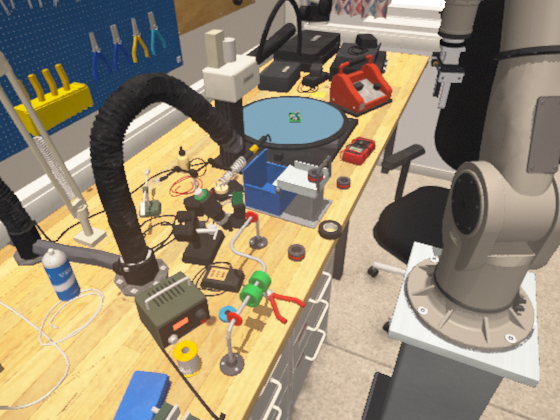

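View pics/wrist0.png

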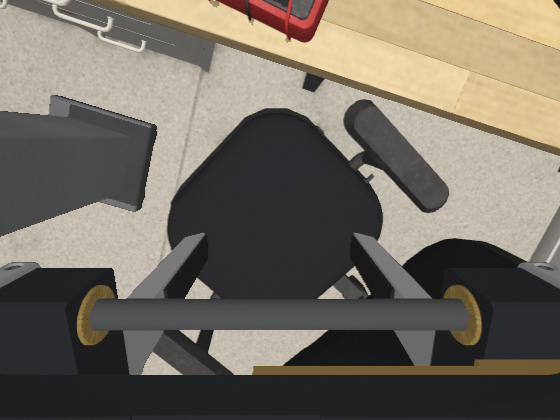

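```bash
cat >> h.py <<'E'
def K(c):
    h,w=c['pixels'].shape[:2]; f=h/2/np.tan(np.radians(c['vertical_fov'])/2); return f
def w2c(s,c):
    if 'world_to_cam' in c: return c['world_to_cam']
    T=np.eye(4); T[:3,:3]=R.from_quat(s['tcp_rot']).as_matrix(); T[:3,3]=s['tool_pos']
    return np.linalg.inv(T@c['mount'])
def px2w(s,c,u,v,z):
    M=w2c(s,c); f=K(c); d=np.array([(u-c['cx'])/f,(v-c['cy'])/f,1.])
    d=M[:3,:3].T@d; o=-M[:3,:3].T@M[:3,3]; t=(z-o[2])/d[2]; return o+t*d
def w2px(s,c,p):
    M=w2c(s,c); q=M[:3,:3]@np.array(p)+M[:3,3]; f=K(c); return np.array([c['cx']+f*q[0]/q[2],c['cy']+f*q[1]/q[2]])
def crop(f,g,x0,y0,x1,y1,k):
    im=cv2.imread('pics/'+f)[y0:y1,x0:x1]; cv2.imwrite('pics/'+g,cv2.resize(im,None,fx=k,fy=k,interpolation=cv2.INTER_CUBIC))
E
python3 - <<'E'
from h import *
crop('top0.png','topz.png',140,150,420,280,2.85)
crop('side0.png','sidez.png',140,120,400,390,2.2)
E
```

```text
(no output)
```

View pics/topz.png

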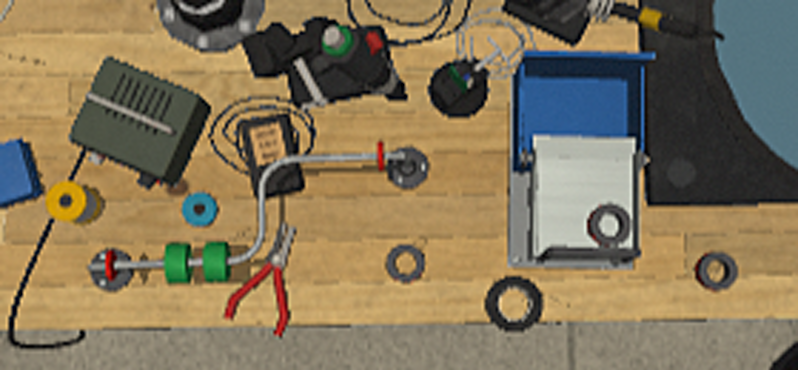

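View pics/sidez.png

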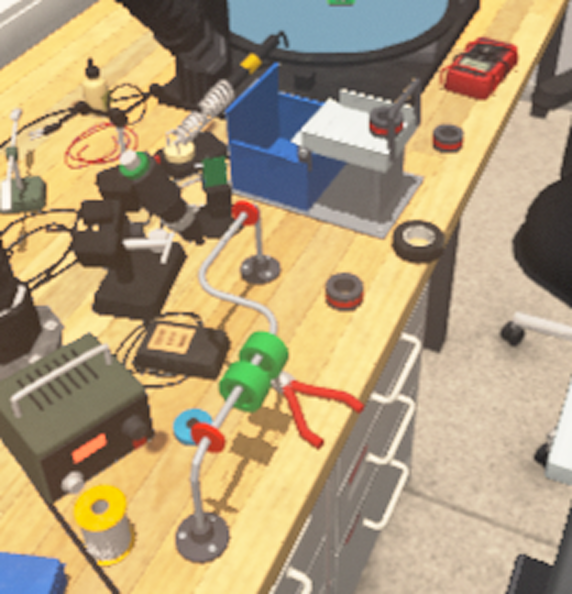

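Run:
```python
from h import *
import pickle
s,c=pickle.load(open('top0.pkl','rb'))
z=lambda u,v:(140+u/2.85,150+v/2.85)
for n,u,v,h in [('start disc',110,265,.115),('leg start',118,266,.115),('coreA',178,263,.115),('coreB',216,262,.115),('leg near c1',238,260,.115),('cross a',262,222,.115),('cross b',265,185,.115),('last a',300,160,.115),('stopdisc',380,156,.115),('rejA',405,264,.024),('rejB',717,271,.024),('tray rej',609,225,.124),('bar L',540,254,.175),('bar R',638,254,.175),('tray TL',530,138,.107),('tray TR',634,142,.107),('bin TL',526,55,.14),('bin TR',652,55,.14),('tape',514,304,.02),('startpost',110,270,0),('endpost',408,168,0),('cutter tip',288,230,.01)]:
    print(n,px2w(s,c,*z(u,v),h).round(4))
```

```text
start disc [0.4236 0.3497 0.115 ]
leg start [0.4224 0.3409 0.115 ]
coreA [0.4246 0.2751 0.115 ]
coreB [0.4251 0.2334 0.115 ]
leg near c1 [0.4269 0.2093 0.115 ]
cross a [0.4683 0.1828 0.115 ]
cross b [0.5093 0.1795 0.115 ]
last a [0.5365 0.1406 0.115 ]
stopdisc [0.5396 0.0518 0.115 ]
rejA [0.423  0.0258 0.024 ]
rejB [ 0.4091 -0.3413  0.024 ]
tray rej [ 0.4585 -0.1977  0.124 ]
bar L [ 0.4257 -0.1152  0.175 ]
bar R [ 0.4242 -0.2175  0.175 ]
tray TL [ 0.5584 -0.116   0.107 ]
tray TR [ 0.5521 -0.2321  0.107 ]
bin TL [ 0.6456 -0.1104  0.14  ]
bin TR [ 0.6435 -0.2486  0.14  ]
tape [ 0.3742 -0.1017  0.02  ]
startpost [0.4222 0.3796 0.    ]
endpost [0.5398 0.0204 0.    ]
cutter tip [0.4662 0.165  0.01  ]
```

```bash
cat >> h.py <<'E'
def rows(s,poses):
    """poses: list of (pos,Rmat) world -> relative rows"""
    R0=R.from_quat(s['tcp_rot']).as_matrix(); p0=s['tool_pos']; out=[]
    for p,Rm in poses:
        d=R0.T@(np.array(p)-p0); w=R.from_matrix(R0.T@Rm).as_rotvec()
        out.append([d.round(4).tolist(),w.round(3).tolist()])
    return out
def down(th,tilt=0):
    """tool x down, tool y at heading th (world angle)."""
    y=np.array([np.cos(th),np.sin(th),0]); x=np.array([0,0,-1.]); z=np.cross(x,y)
    return np.stack([x,y,z],1)
def info(s=None):
    s=s or r.read_state(); m=R.from_quat(s['tcp_rot']).as_matrix()
    print('t',round(s['time'],2),'p',s['tool_pos'].round(4),'yhead',np.degrees(np.arctan2(m[1,1],m[0,1])).round(1),'xax',m[:,0].round(3),'q',s['joint_pos'].round(2),'F',s['wrist_force'].round(1),'w',round(s['grip_width']*94,1)); return s
def plan(p,th,n,m=None):
    s=info(); R0=R.from_quat(s['tcp_rot']); Rt=R.from_matrix(down(th))
    w=(R0.inv()*Rt).as_rotvec(); p0=s['tool_pos']
    import json
    out=rows(s,[(p0+(np.array(p)-p0)*k/n,(R0*R.from_rotvec(w*k/n)).as_matrix()) for k in range(1,n+1)])
    print(json.dumps(out))
E
python3 - <<'E'
from h import *
info()
plan([.36,-.34,.30],np.radians(-100),10)
plan([.36,-.34,.30],np.radians(80),10)
E
```

```text
t 0.15 p [ 0.1953 -0.6458  0.205 ] yhead -73.2 xax [-0.     0.001 -1.   ] q [ 1.13  0.43  0.07  1.61 -0.03  1.11 -0.07] F [ 0.6 -0.1 -0.3] w 94.3
t 0.15 p [ 0.1953 -0.6458  0.205 ] yhead -73.2 xax [-0.     0.001 -1.   ] q [ 1.13  0.43  0.07  1.61 -0.03  1.11 -0.07] F [ 0.6 -0.1 -0.3] w 94.3
[[[-0.0095, -0.0245, -0.0246], [0.047, 0.0, 0.0]], [[-0.019, -0.049, -0.0492], [0.094, 0.0, 0.0]], [[-0.0285, -0.0735, -0.0738], [0.14, 0.0, 0.0]], [[-0.0379, -0.098, -0.0985], [0.187, 0.0, 0.0]], [[-0.0474, -0.1225, -0.1231], [0.234, 0.0, 0.0]], [[-0.0569, -0.1471, -0.1477], [0.281, 0.0, 0.001]], [[-0.0664, -0.1716, -0.1723], [0.328, 0.0, 0.001]], [[-0.0759, -0.1961, -0.1969], [0.375, 0.0, 0.001]], [[-0.0854, -0.2206, -0.2215], [0.421, 0.0, 0.001]], [[-0.0948, -0.2451, -0.2461], [0.468, 0.0, 0.001]]]
t 0.15 p [ 0.1953 -0.6458  0.205 ] yhead -73.2 xax [-0.     0.001 -1.   ] q [ 1.13  0.43  0.07  1.61 -0.03  1.11 -0.07] F [ 0.6 -0.1 -0.3] w 94.3
[[[-0.0095, -0.0245, -0.0246], [-0.267, -0.0, 0.0]], [[-0.019, -0.049, -0.0492], [-0.535, -0.0, 0.0]], [[-0.0285, -0.0735, -0.0738], [-0.802, -0.0, 0.0]], [[-0.0379, -0.098, -0.0985], [-1.069, -0.001, 0.0]], [[-0.0474, -0.1225, -0.1231], [-1.337, -0.001, 0.0]], [[-0.0569, -0.1471, -0.1477], [-1.604, -0.001, 0.0]], [[-0.0664, -0.1716, -0.1723], [-1.871, -0.001, 0.0]], [[-0.0759, -0.1961, -0.1969], [-2.139, -0.001, 0.0]], [[-0.0854, -0.2206, -0.2215], [-2.406, -0.001, 0.0]], [[-0.0948, -0.2451, -0.2461], [-2.673, -0.001, 0.0]]]
```

Run:
```python
from h import *
plan([.409,-.341,.20],0,10)
```

```text
t 0.15 p [ 0.1953 -0.6458  0.205 ] yhead -73.2 xax [-0.     0.001 -1.   ] q [ 1.13  0.43  0.07  1.61 -0.03  1.11 -0.07] F [ 0.6 -0.1 -0.3] w 94.3
[[[0.0005, -0.023, -0.0293], [-0.128, -0.0, 0.0]], [[0.001, -0.046, -0.0586], [-0.255, -0.0, 0.0]], [[0.0015, -0.069, -0.0878], [-0.383, -0.0, 0.0]], [[0.0021, -0.0919, -0.1171], [-0.511, -0.0, 0.0]], [[0.0026, -0.1149, -0.1464], [-0.639, -0.0, 0.0]], [[0.0031, -0.1379, -0.1757], [-0.766, -0.0, 0.001]], [[0.0036, -0.1609, -0.2049], [-0.894, -0.0, 0.001]], [[0.0041, -0.1839, -0.2342], [-1.022, -0.0, 0.001]], [[0.0046, -0.2069, -0.2635], [-1.149, -0.0, 0.001]], [[0.0051, -0.2298, -0.2928], [-1.277, -0.001, 0.001]]]
```

>>> jog_arm --motion '[[[0,-0.023,-0.029],[-0.128,0,0]],[[0.001,-0.046,-0.058],[-0.255,0,0]],[[0.001,-0.092,-0.117],[-0.4,0,0]],[[0.002,-0.115,-0.146],[-0.58,0,0]],[[0.003,-0.138,-0.176],[-0.76,0,0]],[[0.003,-0.161,-0.205],[-0.94,0,0]],[[0.004,-0.184,-0.234],[-1.1,0,0]],[[0.005,-0.207,-0.263],[-1.277,0,0]],[[0.005,-0.23,-0.293],[-1.277,0,0]],[[0.005,-0.23,-0.293],[-1.277,0,0]],[[0.005,-0.23,-0.293],[-1.277,0,0]]]' --fingers -1

```text
time: 1.52
tool_pos: [0.4088, -0.3412, 0.2]
tcp_rot: [0.5, 0.5, -0.5, 0.5]
wrist_force: [0.5, -1.0, 0.2]
grip_width: 1.003
```

Run:
```python
from h import *
import pickle
info()
s,c=snap('wrist','w1.png'); pickle.dump((s,c),open('w1.pkl','wb'))
print(w2px(s,c,[.409,-.341,.024]))
```

```text
t 1.52 p [ 0.4088 -0.3412  0.2   ] yhead -0.0 xax [-0.001  0.001 -1.   ] q [ 0.85  0.22 -0.31  1.91  0.08  1.02  0.5 ] F [ 0.5 -1.   0.2] w 94.3
[278.70034592 192.71312242]
```

View pics/w1.png

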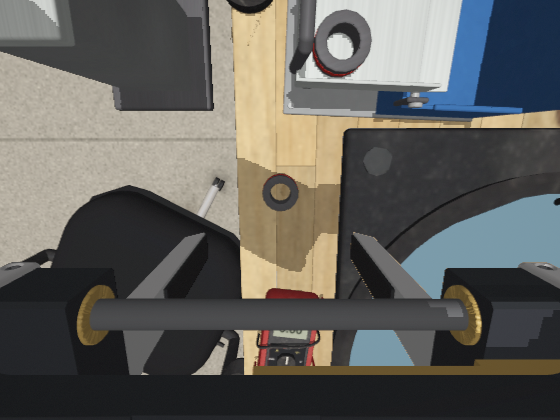

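Run:
```python
from h import *
import pickle
s,c=pickle.load(open('w1.pkl','rb'))
print(px2w(s,c,281,191,.024),px2w(s,c,343,200,.03),px2w(s,c,343,200,.0),px2w(s,c,237,200,.0))
print('tray',[px2w(s,c,*p).round(4) for p in [(284,112,.0),(342,41,.124)]])
```

```text
[ 0.41186011 -0.33883227  0.024     ] [ 0.48822515 -0.34894624  0.03      ] [ 0.49501597 -0.35549267  0.        ] [ 0.35316516 -0.35554815  0.        ]
tray [array([ 0.4156, -0.2435,  0.    ]), array([ 0.4592, -0.1996,  0.124 ])]
```

>>> jog_arm --motion '[[[0.06,0.003,-0.002],[0,0,0]],[[0.12,0.003,-0.002],[0,0,0]],[[0.16,0.003,-0.002],[0,0,0]],[[0.188,0.003,-0.002],[0,0,0]],[[0.188,0.003,-0.002],[0,0,0]]]' --fingers -0.5

```text
time: 2.2
tool_pos: [0.4097, -0.3394, 0.0103]
tcp_rot: [0.5, 0.501, -0.501, 0.498]
wrist_force: [0.2, -0.5, 0.7]
grip_width: 0.749
```

>>> jog_arm --motion '[[[0,0,0],[0,0,0]],[[0,0,0],[0,0,0]],[[0,0,0],[0,0,0]],[[0,0,0],[0,0,0]],[[0,0,0],[0,0,0]]]' --fingers 1 --grip_force 25

```text
time: 2.82
tool_pos: [0.4101, -0.3399, 0.0113]
tcp_rot: [-0.5, -0.5, 0.501, -0.498]
wrist_force: [-1.5, -0.3, 9.4]
grip_width: 0.478
```

Run:
```python
from h import *
s=info()
plan([.478,-.139,.30],0,5)
```

```text
t 2.83 p [ 0.4101 -0.3399  0.0113] yhead -0.1 xax [-0.003  0.002 -1.   ] q [ 0.79  0.47 -0.27  2.06  0.2   0.64  0.38] F [-1.5 -0.3  9.4] w 44.9
t 2.83 p [ 0.4101 -0.3399  0.0113] yhead -0.1 xax [-0.003  0.002 -1.   ] q [ 0.79  0.47 -0.27  2.06  0.2   0.64  0.38] F [-1.5 -0.3  9.4] w 44.9
[[[-0.0577, 0.0133, -0.0403], [-0.001, -0.0, 0.001]], [[-0.1154, 0.0266, -0.0806], [-0.001, -0.001, 0.001]], [[-0.1731, 0.0399, -0.1209], [-0.002, -0.001, 0.002]], [[-0.2308, 0.0532, -0.1613], [-0.002, -0.001, 0.002]], [[-0.2885, 0.0666, -0.2016], [-0.003, -0.002, 0.003]]]
```

>>> jog_arm --motion '[[[-0.05,0,0],[0,0,0]],[[-0.11,0,0],[0,0,0]],[[-0.17,0.005,-0.02],[0,0,0]],[[-0.22,0.027,-0.08],[0,0,0]],[[-0.25,0.05,-0.14],[0,0,0]],[[-0.26,0.067,-0.2],[0,0,0]],[[-0.26,0.067,-0.2],[0,0,0]],[[-0.26,0.067,-0.2],[0,0,0]]]'

```text
time: 3.82
tool_pos: [0.4791, -0.1385, 0.2725]
tcp_rot: [0.5, 0.501, -0.5, 0.5]
wrist_force: [-0.9, -0.8, -1.0]
grip_width: 0.477
```

Run:
```python
from h import *
import pickle
info()
s,c=snap('wrist','w2.png'); pickle.dump((s,c),open('w2.pkl','wb'))
s,c=snap('top','t2.png'); pickle.dump((s,c),open('t2.pkl','wb'))
crop('t2.png','t2z.png',140,150,420,280,2.85)
```

```text
t 3.83 p [ 0.4791 -0.1385  0.2725] yhead 0.1 xax [-0.001  0.001 -1.   ] q [ 0.6   0.11 -0.48  1.88  0.05  1.16  0.1 ] F [-0.9 -0.8 -1. ] w 44.8
```

View pics/w2.png

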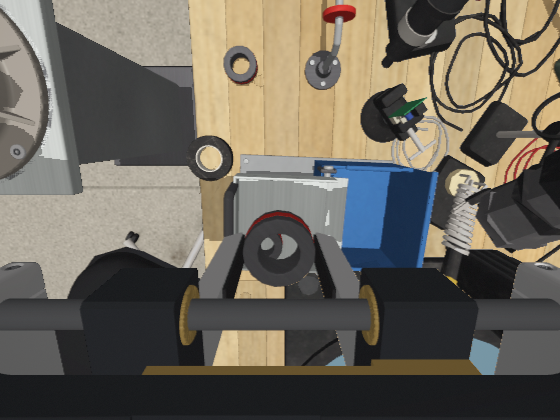

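View pics/t2z.png

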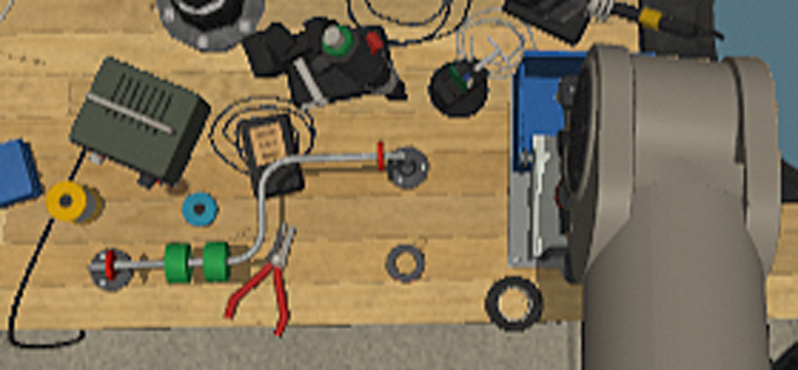

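Run:
```python
from h import *
import pickle
s,c=pickle.load(open('w2.pkl','rb'))
for p in [(236,180,.126),(346,180,.126),(346,188,.1),(229,185,.175),(231,240,.175),(318,165,.074),(436,175,.121)]: print(p,px2w(s,c,*p).round(4))
crop('w2.png','w2z.png',180,130,460,300,2.8)
```

```text
(236, 180, 0.126) [ 0.431 -0.118  0.126]
(346, 180, 0.126) [ 0.5552 -0.1178  0.126 ]
(346, 188, 0.1) [ 0.5619 -0.1315  0.1   ]
(229, 185, 0.175) [ 0.4314 -0.1157  0.175 ]
(231, 240, 0.175) [ 0.4312 -0.1718  0.175 ]
(318, 165, 0.074) [ 0.53   -0.1059  0.074 ]
(436, 175, 0.121) [ 0.6588 -0.1126  0.121 ]
```

View pics/w2z.png

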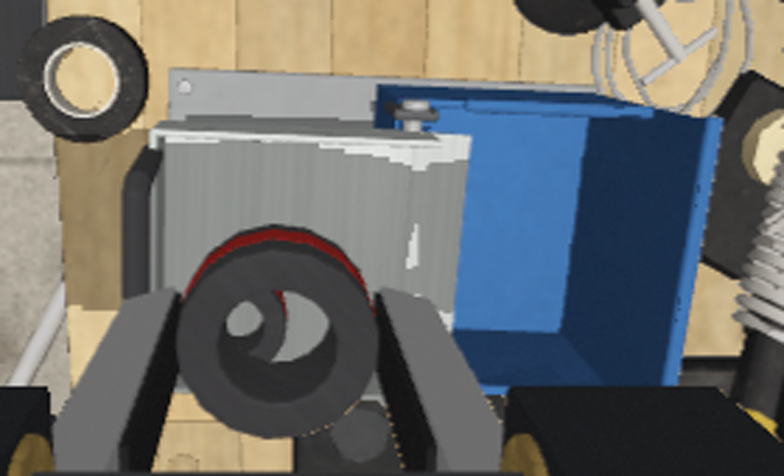

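>>> jog_arm --motion '[[[0.05,0.006,0.0095],[0,0,0]],[[0.1,0.006,0.0095],[0,0,0]],[[0.135,0.006,0.0095],[0,0,0]],[[0.15,0.006,0.0095],[0,0,0]],[[0.153,0.006,0.0095],[0,0,0]],[[0.153,0.006,0.0095],[0,0,0]]]'

```text
time: 4.68
tool_pos: [0.4842, -0.1508, 0.1194]
tcp_rot: [-0.501, -0.5, 0.501, -0.499]
wrist_force: [-0.2, 0.7, -1.0]
grip_width: 0.481
```

>>> jog_arm --motion '[[[0,0,0],[0,0,0]],[[0,0,0],[0,0,0]],[[0,0,0],[0,0,0]]]' --fingers 0

```text
time: 5.05
tool_pos: [0.4843, -0.1508, 0.1199]
tcp_rot: [-0.501, -0.5, 0.501, -0.499]
wrist_force: [0.3, -0.1, 0.5]
grip_width: 0.5
```

>>> jog_arm --motion '[[[-0.05,0,0],[0,0,0]],[[-0.11,0,0],[0,0,0]],[[-0.14,0,0],[0,0,0]],[[-0.14,0,0],[0,0,0]]]'

```text
time: 5.55
tool_pos: [0.4856, -0.1512, 0.2623]
tcp_rot: [0.501, 0.498, -0.5, 0.5]
wrist_force: [-0.2, 0.4, 0.4]
grip_width: 0.497
```

Run:
```python
from h import *
import pickle
info()
s,c=snap('wrist','w3.png'); pickle.dump((s,c),open('w3.pkl','wb'))
plan([.432,.026,.20],0,6)
```

```text
t 5.55 p [ 0.4856 -0.1512  0.2623] yhead -0.2 xax [ 0.003 -0.001 -1.   ] q [ 0.61  0.13 -0.48  1.88  0.07  1.14  0.11] F [-0.2  0.4  0.4] w 46.7
t 5.6 p [ 0.4848 -0.151   0.2606] yhead -0.2 xax [ 0.001 -0.    -1.   ] q [ 0.61  0.13 -0.48  1.88  0.07  1.14  0.11] F [ 0.5 -0.6 -1.6] w 46.8
[[[0.0101, -0.0089, -0.0295], [-0.001, 0.0, -0.0]], [[0.0202, -0.0178, -0.059], [-0.001, 0.0, -0.0]], [[0.0302, -0.0267, -0.0884], [-0.002, 0.0, -0.0]], [[0.0403, -0.0356, -0.1179], [-0.002, 0.0, -0.0]], [[0.0504, -0.0445, -0.1474], [-0.003, 0.0, -0.0]], [[0.0605, -0.0534, -0.1769], [-0.003, 0.0, -0.001]]]
```

View pics/w3.png

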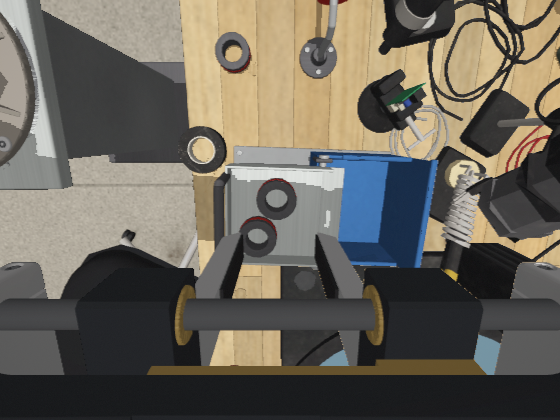

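Run:
```python
from h import *
import pickle
s,c=pickle.load(open('w3.pkl','rb'))
for p in [(276,199,.124),(258,237,.124),(232.5,50,.024),(203,149,.02),(230,175,.126),(340,172,.107),(236,262,.126),(340,262,.107)]: print(p,px2w(s,c,*p).round(4))
```

```text
(276, 199, 0.124) [ 0.4834 -0.1511  0.124 ]
(258, 237, 0.124) [ 0.4623 -0.196   0.124 ]
(232.5, 50, 0.024) [0.4269 0.0262 0.024 ]
(203, 149, 0.02) [ 0.379  -0.1005  0.02  ]
(230, 175, 0.126) [ 0.4334 -0.1238  0.126 ]
(340, 172, 0.107) [ 0.5572 -0.1232  0.107 ]
(236, 262, 0.126) [ 0.436  -0.2262  0.126 ]
(340, 262, 0.107) [ 0.5627 -0.2354  0.107 ]
```

>>> jog_arm --motion '[[[0.01,-0.009,-0.04],[0,0,0]],[[0.02,-0.02,-0.09],[0,0,0]],[[0.04,-0.04,-0.14],[0,0,0]],[[0.06,-0.058,-0.177],[0,0,0]],[[0.06,-0.058,-0.177],[0,0,0]],[[0.06,-0.058,-0.177],[0,0,0]]]' --fingers -0.5

```text
time: 6.35
tool_pos: [0.4273, 0.0257, 0.2]
tcp_rot: [-0.501, -0.499, 0.501, -0.499]
wrist_force: [-0.4, 0.2, 0.4]
grip_width: 0.752
```

Run:
```python
from h import *
import pickle
info()
s,c=snap('wrist','w4.png'); pickle.dump((s,c),open('w4.pkl','wb'))
print(w2px(s,c,[.426,.026,.024]))
```

```text
t 6.35 p [0.4273 0.0257 0.2   ] yhead -0.2 xax [-0. -0. -1.] q [ 0.42  0.06 -0.64  2.1   0.04  0.99 -0.25] F [-0.4  0.2  0.4] w 70.7
[277.41381426 192.53491081]
```

View pics/w4.png

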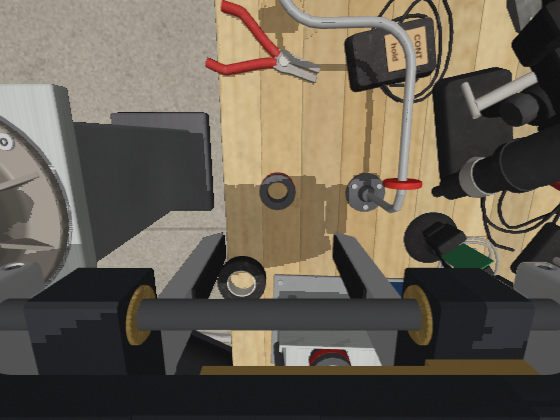

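>>> jog_arm --motion '[[[0.01,-0.001,-0.003],[-0.17,0,0]],[[0.03,-0.001,-0.003],[-0.34,0,0]],[[0.05,-0.001,-0.003],[-0.51,0,0]],[[0.06,-0.001,-0.003],[-0.68,0,0]],[[0.07,-0.001,-0.003],[-0.85,0,0]],[[0.08,-0.001,-0.003],[-1.02,0,0]],[[0.08,-0.001,-0.003],[-1.19,0,0]],[[0.08,-0.001,-0.003],[-1.36,0,0]],[[0.08,-0.001,-0.003],[-1.5,0,0]],[[0.08,-0.001,-0.003],[-1.568,0,0]],[[0.08,-0.001,-0.003],[-1.568,0,0]]]'

```text
time: 7.78
tool_pos: [0.427, 0.0276, 0.1202]
tcp_rot: [0.003, 0.707, -0.003, 0.707]
wrist_force: [0.1, 0.4, 0.3]
grip_width: 0.75
```

Run:
```python
from h import *
info()
s,c=snap('wrist','w5.png')
print(w2px(s,c,[.426,.028,.024]))
plan([.4262,.0285,.011],np.pi/2,4)
```

```text
t 7.78 p [0.427  0.0276 0.1202] yhead 89.5 xax [ 0. -0. -1.] q [ 0.53  0.21 -0.81  2.18  0.21  0.82  1.15] F [0.1 0.4 0.3] w 70.5
[280.78389427 208.46539932]
t 7.83 p [0.427  0.0277 0.1202] yhead 89.4 xax [ 0. -0. -1.] q [ 0.53  0.21 -0.81  2.18  0.21  0.82  1.15] F [-0.5  0.2  0.1] w 70.8
[[[0.0273, 0.0002, -0.0002], [-0.003, 0.0, 0.0]], [[0.0546, 0.0004, -0.0004], [-0.005, 0.0, 0.0]], [[0.0819, 0.0006, -0.0006], [-0.008, 0.0, 0.0]], [[0.1092, 0.0007, -0.0008], [-0.01, 0.0, 0.0]]]
```

View pics/w5.png

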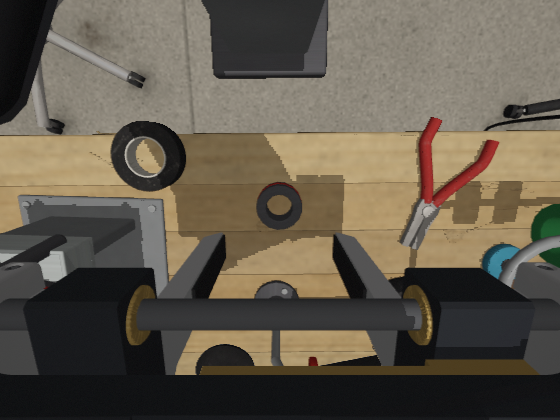

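>>> jog_arm --motion '[[[0.05,0,-0.002],[0,0,0]],[[0.09,0,-0.002],[0,0,0]],[[0.109,0,-0.002],[0,0,0]],[[0.109,0,-0.002],[0,0,0]]]'

```text
time: 8.32
tool_pos: [0.4242, 0.0277, 0.0103]
tcp_rot: [0.004, 0.708, -0.004, 0.706]
wrist_force: [-0.5, 0.5, 0.3]
grip_width: 0.749
```

>>> jog_arm --motion '[[[0,0,0],[0,0,0]],[[0,0,0],[0,0,0]],[[0,0,0],[0,0,0]],[[0,0,0],[0,0,0]],[[0,0,0],[0,0,0]]]' --fingers 1 --grip_force 25

```text
time: 8.95
tool_pos: [0.4247, 0.0275, 0.0109]
tcp_rot: [0.004, 0.708, -0.004, 0.707]
wrist_force: [-0.7, -1.2, 9.5]
grip_width: 0.473
```

>>> jog_arm --motion '[[[-0.05,0,0],[0,0,0]],[[-0.11,0,0],[0,0,0]],[[-0.17,0,0],[0,0,0]],[[-0.21,0,0],[0,0,0]],[[-0.25,0,0],[0,0,0]],[[-0.26,0,0],[0,0,0]]]'

```text
time: 9.7
tool_pos: [0.4259, 0.0276, 0.2731]
tcp_rot: [0.004, 0.706, -0.005, 0.708]
wrist_force: [-0.2, 0.1, -0.6]
grip_width: 0.478
```

Run:
```python
from h import *
plan([.508,-.194,.27],0,11)
```

```text
t 9.7 p [0.4259 0.0276 0.2731] yhead 89.3 xax [ 0.002 -0.002 -1.   ] q [ 0.69 -0.02 -0.87  2.   -0.01  1.15  1.38] F [-0.2  0.1 -0.6] w 44.9
[[[0.0003, -0.0201, 0.0077], [0.142, 0.0, -0.0]], [[0.0007, -0.0401, 0.0154], [0.283, 0.001, -0.0]], [[0.001, -0.0602, 0.0231], [0.425, 0.001, -0.0]], [[0.0013, -0.0802, 0.0308], [0.567, 0.001, -0.0]], [[0.0017, -0.1003, 0.0386], [0.708, 0.001, -0.0]], [[0.002, -0.1203, 0.0463], [0.85, 0.002, -0.0]], [[0.0023, -0.1404, 0.054], [0.992, 0.002, -0.0]], [[0.0027, -0.1604, 0.0617], [1.133, 0.002, -0.0]], [[0.003, -0.1805, 0.0694], [1.275, 0.002, -0.0]], [[0.0034, -0.2005, 0.0771], [1.417, 0.003, -0.001]], [[0.0037, -0.2206, 0.0848], [1.558, 0.003, -0.001]]]
```

>>> jog_arm --motion '[[[0,-0.02,0.008],[0.142,0,0]],[[0,-0.04,0.015],[0.283,0,0]],[[0,-0.06,0.023],[0.425,0,0]],[[0,-0.08,0.031],[0.567,0,0]],[[0,-0.1,0.039],[0.708,0,0]],[[0,-0.12,0.046],[0.85,0,0]],[[0,-0.14,0.054],[1,0,0]],[[0,-0.16,0.062],[1.14,0,0]],[[0,-0.18,0.07],[1.29,0,0]],[[0,-0.2,0.077],[1.44,0,0]],[[0.003,-0.221,0.085],[1.558,0,0]],[[0.003,-0.221,0.085],[1.558,0,0]]]'

```text
time: 11.2
tool_pos: [0.5077, -0.1955, 0.2692]
tcp_rot: [-0.5, -0.499, 0.501, -0.5]
wrist_force: [-0.6, -0.1, -1.2]
grip_width: 0.474
```

Run:
```python
from h import *
snap('wrist','w6.png')
plan([.508,-.194,.129],0,4)
```

```text
t 11.25 p [ 0.5077 -0.1943  0.2696] yhead 0.1 xax [ 0.001 -0.001 -1.   ] q [ 0.77  0.21 -0.6   1.79  0.13  1.18  0.13] F [-0.5  0.3 -0.5] w 44.5
[[[0.0351, 0.0, -0.0001], [0.0, 0.0, -0.0]], [[0.0703, 0.0001, -0.0002], [0.001, 0.0, -0.0]], [[0.1054, 0.0001, -0.0003], [0.001, 0.0, -0.001]], [[0.1406, 0.0002, -0.0004], [0.001, 0.001, -0.001]]]
```

View pics/w6.png

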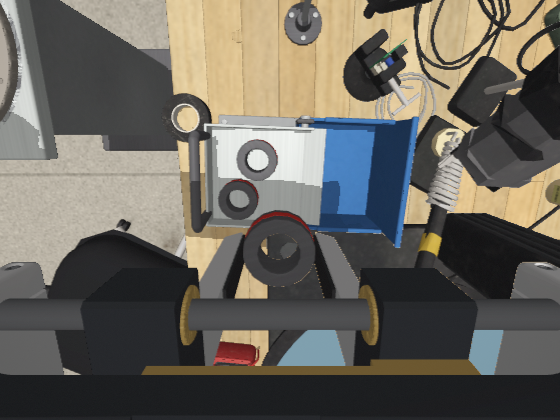

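>>> jog_arm --motion '[[[0.05,0,0],[0,0,0]],[[0.1,0,0],[0,0,0]],[[0.13,0,0],[0,0,0]],[[0.141,0,0],[0,0,0]],[[0.141,0,0],[0,0,0]],[[0.141,0,0],[0,0,0]]]'

```text
time: 12.0
tool_pos: [0.5086, -0.1944, 0.1299]
tcp_rot: [0.5, 0.5, -0.499, 0.501]
wrist_force: [0.4, -0.3, -1.1]
grip_width: 0.471
```

>>> jog_arm --motion '[[[0,0,0],[0,0,0]],[[0,0,0],[0,0,0]],[[0,0,0],[0,0,0]]]' --fingers -0.1

```text
time: 12.38
tool_pos: [0.5088, -0.1945, 0.1303]
tcp_rot: [0.5, 0.499, -0.499, 0.502]
wrist_force: [-0.1, 0.0, -0.3]
grip_width: 0.55
```

>>> jog_arm --motion '[[[-0.05,0,0],[0,0,0]],[[-0.11,0,0],[0,0,0]],[[-0.14,-0.03,0],[0,0,0]],[[-0.14,-0.06,0],[0,0,0]],[[-0.14,-0.06,0],[0,0,0]]]'

```text
time: 13.0
tool_pos: [0.4469, -0.1949, 0.2707]
tcp_rot: [0.5, 0.498, -0.5, 0.502]
wrist_force: [0.2, -0.0, 0.2]
grip_width: 0.549
```

Run:
```python
from h import *
import pickle
info()
s,c=snap('wrist','w7.png'); pickle.dump((s,c),open('w7.pkl','wb'))
snap('top','t7.png');crop('t7.png','t7z.png',140,150,420,280,2.85)
```

```text
t 13.0 p [ 0.4469 -0.1949  0.2707] yhead 0.0 xax [ 0.003 -0.003 -1.   ] q [ 0.85  0.1  -0.61  1.91  0.06  1.15  0.22] F [ 0.2 -0.   0.2] w 51.6
```

View pics/w7.png

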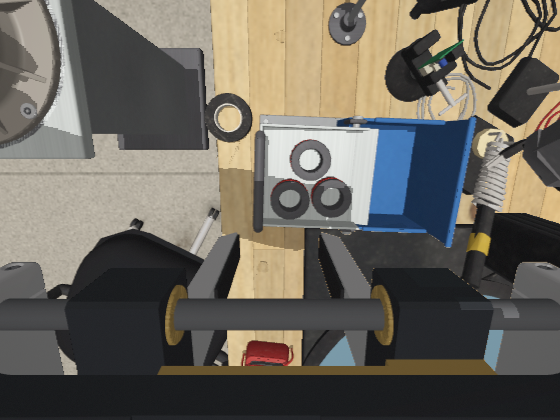

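View pics/t7z.png

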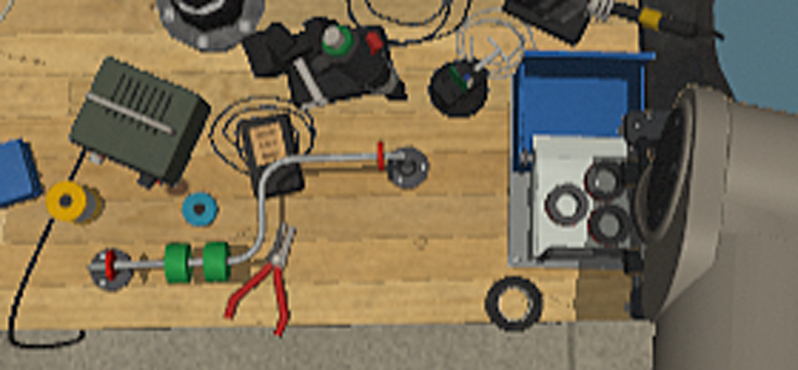

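Run:
```python
from h import *
import pickle
s,c=pickle.load(open('w7.pkl','rb'))
for p in [(254,135,.175),(264,135,.175),(254,228,.175),(264,228,.175),(362,122,.1),(372,128,.1),(475,120,.12),(447,245,.12)]: print(p,px2w(s,c,*p).round(4))
crop('w7.png','w7z.png',200,90,500,270,2.6)
```

```text
(254, 135, 0.175) [ 0.4249 -0.1258  0.175 ]
(264, 135, 0.175) [ 0.4341 -0.1258  0.175 ]
(254, 228, 0.175) [ 0.4231 -0.2153  0.175 ]
(264, 228, 0.175) [ 0.433  -0.2153  0.175 ]
(362, 122, 0.1) [ 0.5442 -0.1111  0.1   ]
(372, 128, 0.1) [ 0.5563 -0.1177  0.1   ]
(475, 120, 0.12) [ 0.6618 -0.1097  0.12  ]
(447, 245, 0.12) [ 0.6521 -0.255   0.12  ]
```

View pics/w7z.png

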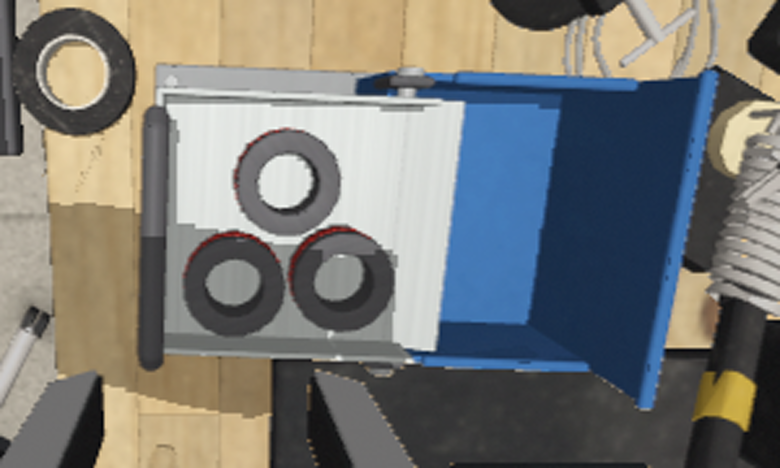

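>>> jog_arm --motion '[[[0,-0.018,-0.024],[0,0,0]],[[0.04,-0.018,-0.024],[0,0,0]],[[0.08,-0.018,-0.024],[0,0,0]],[[0.111,-0.018,-0.024],[0,0,0]],[[0.111,-0.018,-0.024],[0,0,0]]]'

```text
time: 13.72
tool_pos: [0.4303, -0.1699, 0.1574]
tcp_rot: [0.5, 0.501, -0.499, 0.5]
wrist_force: [0.2, -0.1, 0.2]
grip_width: 0.553
```

>>> jog_arm --motion '[[[0,0,0],[0,0,0]],[[0,0,0],[0,0,0]],[[0,0,0],[0,0,0]],[[0,0,0],[0,0,0]]]' --fingers 0.62 --grip_force 10

```text
time: 14.22
tool_pos: [0.4305, -0.1701, 0.1579]
tcp_rot: [0.5, 0.5, -0.499, 0.501]
wrist_force: [-0.1, 0.4, -0.6]
grip_width: 0.196
```

Run:
```python
from h import *
import pickle,json
s=info()
s2,c=snap('wrist','w8.png'); pickle.dump((s2,c),open('w8.pkl','wb'))
H=np.array([.5368,.1]);rad=np.hypot(.108,.075);a0=np.arctan2(.075,-.108)
b0=H+rad*np.array([np.cos(a0),np.sin(a0)]);print(b0)
for th in np.linspace(0,1.46,23)[1:]:
    b=H+rad*np.array([np.cos(a0-th),np.sin(a0-th)]); d=b-b0
    print(round(th,2),'toolx %.3f tooly %.3f'%(-d[1],d[0]))
```

```text
t 14.22 p [ 0.4305 -0.1701  0.1579] yhead 0.1 xax [ 0.001  0.    -1.   ] q [ 0.81  0.18 -0.62  2.09  0.13  0.91  0.11] F [-0.1  0.4 -0.6] w 18.4
[0.4288 0.175 ]
0.07 toolx -0.007 tooly 0.005
0.13 toolx -0.014 tooly 0.011
0.2 toolx -0.020 tooly 0.017
0.27 toolx -0.026 tooly 0.023
0.33 toolx -0.031 tooly 0.030
0.4 toolx -0.036 tooly 0.038
0.46 toolx -0.040 tooly 0.045
0.53 toolx -0.044 tooly 0.053
0.6 toolx -0.048 tooly 0.061
0.66 toolx -0.051 tooly 0.069
0.73 toolx -0.053 tooly 0.078
0.8 toolx -0.055 tooly 0.086
0.86 toolx -0.056 tooly 0.095
0.93 toolx -0.056 tooly 0.103
1.0 toolx -0.056 tooly 0.112
1.06 toolx -0.056 tooly 0.121
1.13 toolx -0.055 tooly 0.130
1.19 toolx -0.053 tooly 0.138
1.26 toolx -0.051 tooly 0.146
1.33 toolx -0.048 tooly 0.155
1.39 toolx -0.045 tooly 0.163
1.46 toolx -0.041 tooly 0.171
```

View pics/w8.png

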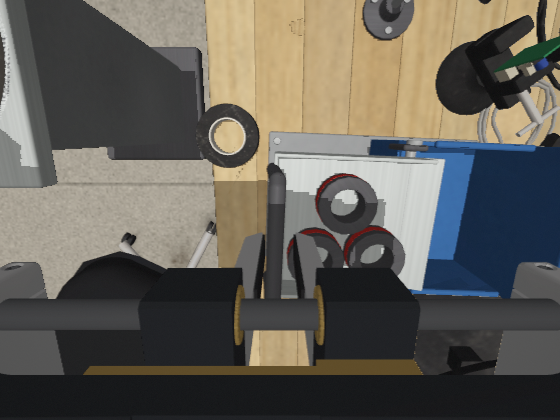

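>>> jog_arm --motion '[[[-0.007,0.006,0],[0,0,0]],[[-0.014,0.013,0],[0,0,0]],[[-0.02,0.019,0],[0,0,0]],[[-0.026,0.025,0],[0,0,0]],[[-0.031,0.032,0],[0,0,0]],[[-0.036,0.04,0],[0,0,0]],[[-0.04,0.047,0],[0,0,0]],[[-0.044,0.055,0],[0,0,0]],[[-0.048,0.063,0],[0,0,0]],[[-0.051,0.071,0],[0,0,0]],[[-0.053,0.08,0],[0,0,0]],[[-0.055,0.088,0],[0,0,0]]]'

```text
time: 15.78
tool_pos: [0.5192, -0.1697, 0.2129]
tcp_rot: [0.5, 0.501, -0.499, 0.501]
wrist_force: [-1.7, -0.1, -1.0]
grip_width: 0.185
```

Run:
```python
from h import *
info()
snap('wrist','w9.png');snap('side','s9.png');crop('s9.png','s9z.png',200,120,400,270,3)
```

```text
t 15.78 p [ 0.5192 -0.1697  0.2129] yhead 0.1 xax [ 0.001  0.    -1.   ] q [ 0.73  0.27 -0.63  1.86  0.18  1.07  0.04] F [-1.7 -0.1 -1. ] w 17.4
```

View pics/w9.png

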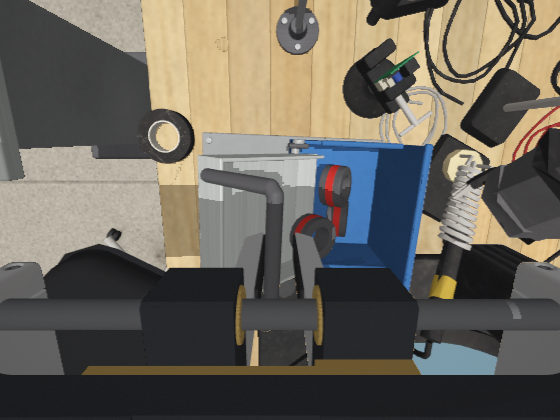

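View pics/s9z.png

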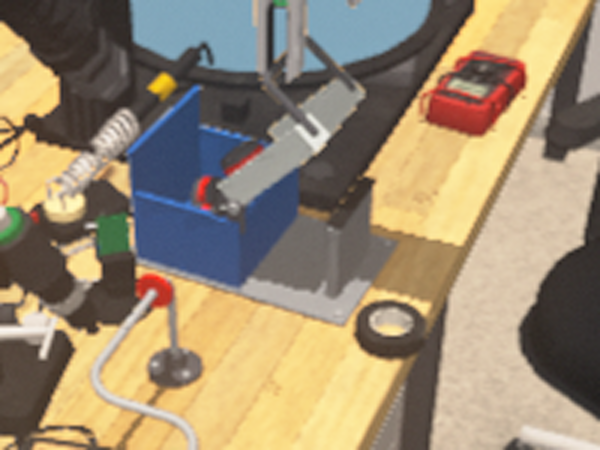

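>>> jog_arm --motion '[[[-0.001,0.009,0],[0,0,0]],[[-0.001,0.018,0],[0,0,0]],[[-0.001,0.027,0],[0,0,0]],[[-0.001,0.036,0],[0,0,0]],[[0,0.045,0],[0,0,0]],[[0.002,0.053,0],[0,0,0]],[[0.004,0.062,0],[0,0,0]],[[0.007,0.071,0],[0,0,0]],[[0.01,0.08,0],[0,0,0]],[[0.014,0.088,0],[0,0,0]],[[0.014,0.088,0],[0,0,0]],[[0.014,0.088,0],[0,0,0]]]'

```text
time: 17.38
tool_pos: [0.6071, -0.1692, 0.1984]
tcp_rot: [0.499, 0.501, -0.499, 0.5]
wrist_force: [-3.1, 0.5, -1.3]
grip_width: 0.191
```

Run:
```python
from h import *
info()
snap('wrist','w10.png');snap('side','s10.png');crop('s10.png','s10z.png',200,100,400,250,3)
```

```text
t 17.38 p [ 0.6071 -0.1692  0.1984] yhead 0.2 xax [-0.     0.001 -1.   ] q [ 0.63  0.42 -0.6   1.69  0.26  1.11 -0.05] F [-3.1  0.5 -1.3] w 17.9
```

View pics/w10.png

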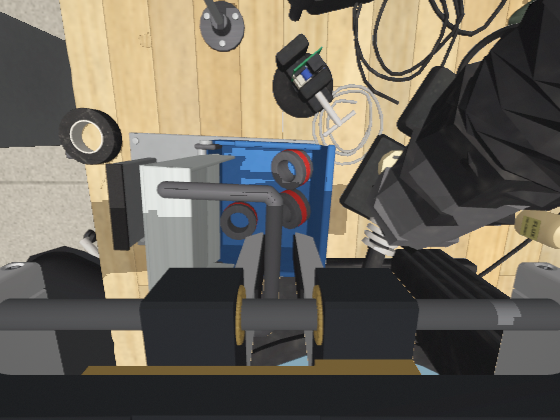

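View pics/s10z.png

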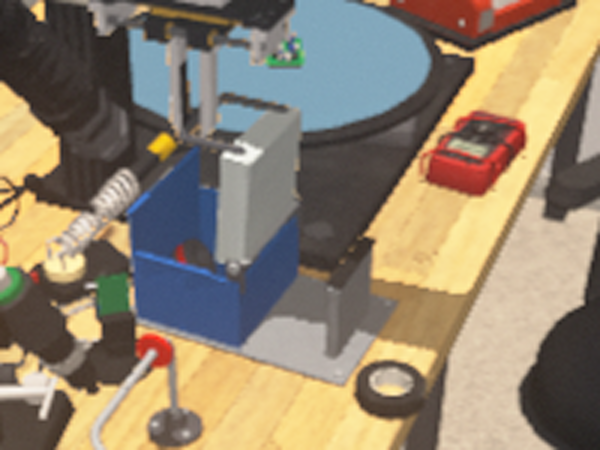

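>>> jog_arm --motion '[[[-0.004,-0.008,0],[0,0,0]],[[-0.007,-0.017,0],[0,0,0]],[[-0.01,-0.026,0],[0,0,0]],[[-0.012,-0.035,0],[0,0,0]],[[-0.014,-0.043,0],[0,0,0]],[[-0.015,-0.052,0],[0,0,0]],[[-0.015,-0.061,0],[0,0,0]],[[-0.015,-0.07,0],[0,0,0]],[[-0.015,-0.079,0],[0,0,0]],[[-0.014,-0.088,0],[0,0,0]],[[-0.012,-0.097,0],[0,0,0]],[[-0.01,-0.105,0],[0,0,0]]]'

```text
time: 18.98
tool_pos: [0.5015, -0.1695, 0.2085]
tcp_rot: [0.5, 0.501, -0.499, 0.501]
wrist_force: [-0.3, 0.6, -0.8]
grip_width: 0.191
```

Run:
```python
from h import *
s=info()
print((np.array([.4305,-.1701,.1579])-s['tool_pos']).round(4))
```

```text
t 18.98 p [ 0.5015 -0.1695  0.2085] yhead 0.2 xax [ 0.     0.001 -1.   ] q [ 0.75  0.24 -0.63  1.9   0.16  1.05  0.06] F [-0.3  0.6 -0.8] w 17.9
[-0.071  -0.0006 -0.0506]
```

>>> jog_arm --motion '[[[0.003,-0.008,0],[0,0,0]],[[0.007,-0.016,0],[0,0,0]],[[0.011,-0.024,0],[0,0,0]],[[0.015,-0.032,0],[0,0,0]],[[0.02,-0.04,0],[0,0,0]],[[0.025,-0.047,0],[0,0,0]],[[0.031,-0.053,0],[0,0,0]],[[0.037,-0.059,0],[0,0,0]],[[0.044,-0.065,0],[0,0,0]],[[0.051,-0.072,0],[0,0,0]],[[0.051,-0.072,0],[0,0,0]]]'

```text
time: 20.35
tool_pos: [0.4289, -0.1698, 0.157]
tcp_rot: [0.499, 0.501, -0.499, 0.5]
wrist_force: [0.4, 0.5, 1.5]
grip_width: 0.193
```

>>> jog_arm --motion '[[[0,0,0],[0,0,0]],[[0,0,0],[0,0,0]],[[-0.06,0,0],[0,0,0]],[[-0.12,0,0],[0,0,0]],[[-0.17,0,0],[0,0,0]],[[-0.17,0,0],[0,0,0]]]' --fingers 0

```text
time: 21.1
tool_pos: [0.4307, -0.1703, 0.3307]
tcp_rot: [0.5, 0.499, -0.499, 0.503]
wrist_force: [-0.1, 0.8, -1.3]
grip_width: 0.5
```

Run:
```python
from h import *
import pickle
info()
s,c=snap('wrist','w11.png')
print('barpred',w2px(s,c,[.4295,-.126,.175]),w2px(s,c,[.4281,-.215,.175]))
plan([.432,.21,.33],0,9)
```

```text
t 21.1 p [ 0.4307 -0.1703  0.3307] yhead 0.1 xax [ 0.005 -0.002 -1.   ] q [ 0.87  0.   -0.63  1.86  0.    1.27  0.25] F [-0.1  0.8 -1.3] w 47.0
barpred [276.75030371 157.69685964] [275.48622836 231.85331172]
t 21.15 p [ 0.4297 -0.1701  0.3285] yhead 0.1 xax [ 0.002 -0.001 -1.   ] q [ 0.87  0.   -0.63  1.86  0.    1.27  0.25] F [-0.4 -0.2 -1.6] w 47.0
[[[-0.0002, 0.0004, -0.0422], [0.0, 0.0, -0.0]], [[-0.0004, 0.0007, -0.0845], [0.001, 0.0, -0.001]], [[-0.0006, 0.0011, -0.1267], [0.001, 0.0, -0.001]], [[-0.0008, 0.0014, -0.1689], [0.001, 0.0, -0.001]], [[-0.001, 0.0018, -0.2112], [0.001, 0.0, -0.001]], [[-0.0012, 0.0021, -0.2534], [0.002, 0.001, -0.002]], [[-0.0014, 0.0025, -0.2957], [0.002, 0.001, -0.002]], [[-0.0016, 0.0028, -0.3379], [0.002, 0.001, -0.002]], [[-0.0018, 0.0032, -0.3801], [0.002, 0.001, -0.002]]]
```

View pics/w11.png

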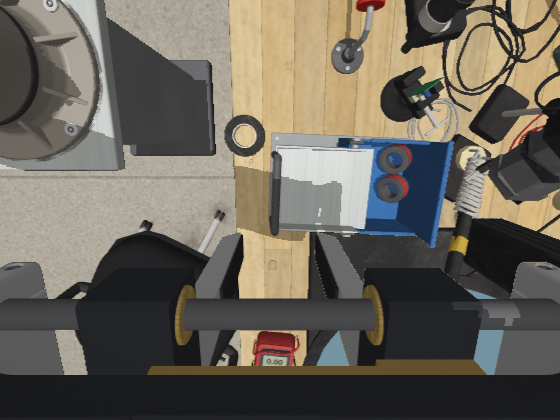

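>>> jog_arm --motion '[[[0,0.01,-0.05],[0,0,0]],[[0,0.02,-0.11],[0,0,0]],[[0,0.03,-0.17],[0,0,0]],[[0,0.04,-0.23],[0,0,0]],[[0,0.05,-0.28],[0,0,0]],[[0,0.05,-0.31],[0,0,0]],[[0,0.05,-0.31],[0,0,0]],[[0,0.05,-0.31],[0,0,0]]]' --fingers -0.5

```text
time: 22.15
tool_pos: [0.4787, 0.1391, 0.3275]
tcp_rot: [0.499, 0.5, -0.499, 0.501]
wrist_force: [0.1, 0.5, -0.3]
grip_width: 0.75
```

Run:
```python
from h import *
import pickle
info()
s,c=snap('wrist','w12.png'); pickle.dump((s,c),open('w12.pkl','wb'))
crop('w12.png','w12z.png',120,0,480,240,2.2)
```

```text
t 22.15 p [0.4787 0.1391 0.3275] yhead 0.1 xax [ 0.001 -0.001 -1.   ] q [ 0.48  0.12 -0.96  1.79  0.11  1.29 -0.5 ] F [ 0.1  0.5 -0.3] w 70.5
```

View pics/w12.png

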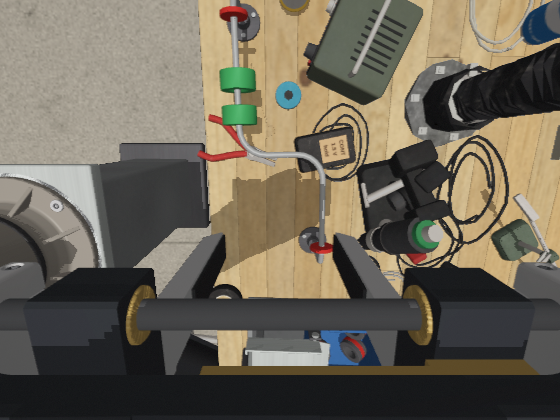

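View pics/w12z.png

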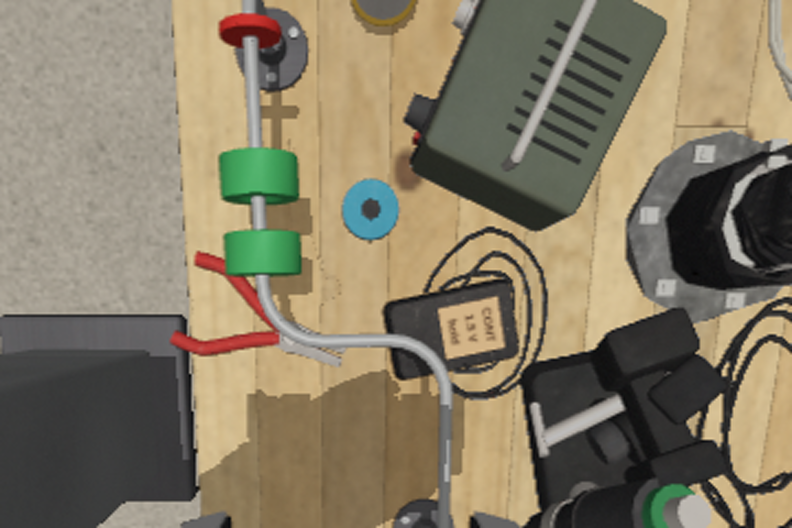

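```bash
cat >> h.py <<'E'
def railpath():
    pts=[(0,163),(0,35)]
    L=[np.array([0,y]) for y in np.arange(163,35,-2)]
    L+=[np.array([35-35*np.cos(a),35-35*np.sin(a)]) for a in np.linspace(0,np.pi/2,28)]
    L+=[np.array([x,0]) for x in np.arange(37,75,2)]
    L+=[np.array([75+35*np.sin(a),-35+35*np.cos(a)]) for a in np.linspace(0,np.pi/2,28)]
    L+=[np.array([110,y]) for y in np.arange(-37,-131,-2)]
    return np.array(L)/1000.
def r2w(pose,p):
    x,y,a=pose; p=np.atleast_2d(p); return np.c_[x+np.cos(a)*p[:,0]-np.sin(a)*p[:,1], y+np.sin(a)*p[:,0]+np.cos(a)*p[:,1]]
E
python3 - <<'E'
from h import *
import pickle
from scipy.optimize import least_squares
s,c=pickle.load(open('w12.pkl','rb'))
Z=lambda u,v:(120+u/2.2,v/2.2)
obs=[Z(*p) for p in [(252,60),(254,125),(259,212),(262,285),(285,325),(320,340),(345,341),(390,341),(430,360),(445,390),(446,430),(445,490)]]+[(321,240)]
P=railpath()
def proj(pose):
    w=r2w(pose,P); return np.array([w2px(s,c,[a,b,.115]) for a,b in w])
def res(pose):
    q=proj(pose); e=[np.min(np.hypot(*(q-np.array(o)).T)) for o in obs]
    d=w2px(s,c,[*r2w(pose,[0,.163])[0],.115]); e2=(d-np.array(Z(250,46)))*0.3
    return np.r_[e,e2]
f=least_squares(res,[.425,.181,.03],diff_step=1e-4,x_scale=[.01,.01,.05])
print(f.x,f.fun.round(2))
print('stop',r2w(f.x,[.110,-.130]),w2px(s,c,[*r2w(f.x,[.110,-.130])[0],.115]))
im=cv2.imread('pics/w12.png')
for q in proj(f.x): cv2.circle(im,tuple(int(round(v)) for v in q),0,(255,0,255),-1)
cv2.imwrite('pics/w12o.png',im);crop('w12o.png','w12oz.png',180,0,420,270,2.2)
for u,v in [(261.5,252),(259.5,177)]: print(px2w(s,c,*Z(u,v),.118))
E
```

```text
[0.42813509 0.18273219 0.01718785] [ 0.53  0.41  0.38  0.17  0.96  0.37  0.56  0.92  1.27  0.22  0.79  0.87
  0.28  0.1  -1.32]
stop [[0.54035315 0.05464196]] [320.96644723 245.63884548]
[0.42813509 0.23397365 0.118     ]
[0.4282474  0.27438793 0.118     ]
```

View pics/w12oz.png

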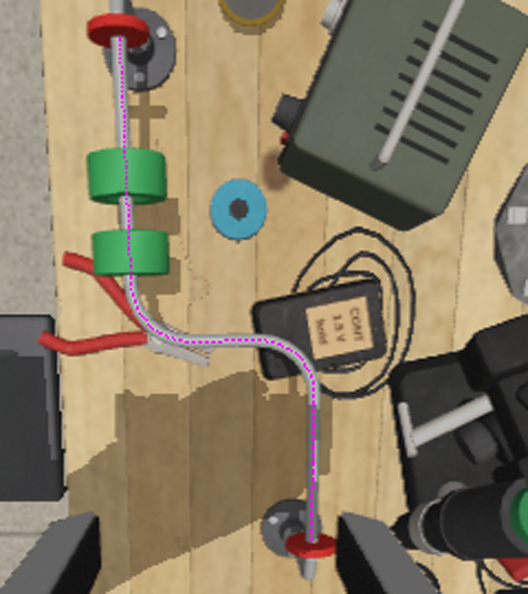

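Run:
```python
from h import *
import pickle
s,c=pickle.load(open('w12.pkl','rb'));s2,c2=pickle.load(open('side0.pkl','rb'))
def P(s,c):
    return np.array([[K(c),0,c['cx']],[0,K(c),c['cy']],[0,0,1]])@w2c(s,c)[:3]
def tri(a,b):
    X=cv2.triangulatePoints(P(s,c),P(s2,c2),np.array(a,float).reshape(2,1),np.array(b,float).reshape(2,1)); return (X[:3]/X[3]).ravel()
Z=lambda u,v:(140+u/2.2,120+v/2.2)
print('cap',tri((432,234),Z(128,160)))
print('stopdisc',tri((320,247),Z(244,213)))
crop('side0.png','sq.png',170,170,290,270,6)
```

```text
cap [0.66114445 0.09577163 0.18132735]
stopdisc [0.54028573 0.05205079 0.11222317]
```

View pics/sq.png

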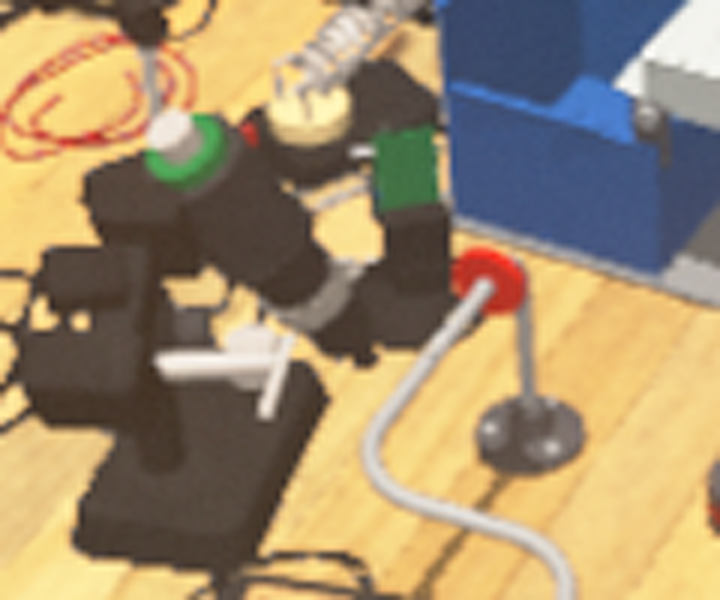

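Run:
```python
from h import *
plan([.4275,.2335,.20],.02,4)
```

```text
t 22.2 p [0.4789 0.1388 0.3277] yhead 0.1 xax [ 0.002 -0.001 -1.   ] q [ 0.49  0.12 -0.96  1.79  0.11  1.29 -0.5 ] F [0.4 0.4 0.3] w 70.4
[[[0.0319, -0.0129, -0.0237], [-0.005, 0.0, -0.0]], [[0.0638, -0.0257, -0.0475], [-0.009, 0.001, -0.001]], [[0.0956, -0.0386, -0.0712], [-0.014, 0.001, -0.001]], [[0.1275, -0.0515, -0.0949], [-0.019, 0.001, -0.002]]]
```

>>> jog_arm --motion '[[[0.03,-0.013,-0.024],[0,0,0]],[[0.064,-0.026,-0.048],[-0.009,0,0]],[[0.096,-0.04,-0.071],[-0.014,0,0]],[[0.128,-0.0515,-0.095],[-0.019,0,0]],[[0.128,-0.0515,-0.095],[-0.019,0,0]],[[0.128,-0.0515,-0.095],[-0.019,0,0]]]'

```text
time: 22.95
tool_pos: [0.4282, 0.2326, 0.1999]
tcp_rot: [0.495, 0.504, -0.495, 0.506]
wrist_force: [0.7, -0.2, 0.6]
grip_width: 0.752
```

Run:
```python
from h import *
import pickle
info()
s,c=snap('wrist','w13.png'); pickle.dump((s,c),open('w13.pkl','wb'))
print(w2px(s,c,[.4275,.2335,.115]),w2px(s,c,[.4275,.2345,.129]))
plan([.4275,.2335,.098],.02,4)
```

```text
t 22.95 p [0.4282 0.2326 0.1999] yhead 1.1 xax [ 0.002 -0.001 -1.   ] q [ 0.26  0.25 -1.01  1.98  0.25  1.04 -0.84] F [ 0.7 -0.2  0.6] w 70.7
[277.50631615 210.15323429] [277.48768322 212.98669677]
t 23.0 p [0.4284 0.2326 0.2002] yhead 1.1 xax [ 0.002 -0.001 -1.   ] q [ 0.26  0.25 -1.01  1.98  0.25  1.04 -0.84] F [ 0.7 -1.2  0.1] w 70.4
[[[0.0255, -0.0003, -0.0003], [-0.0, 0.0, -0.001]], [[0.0511, -0.0006, -0.0005], [-0.001, 0.001, -0.001]], [[0.0766, -0.0009, -0.0008], [-0.001, 0.001, -0.002]], [[0.1022, -0.0012, -0.001], [-0.002, 0.001, -0.002]]]
```

View pics/w13.png

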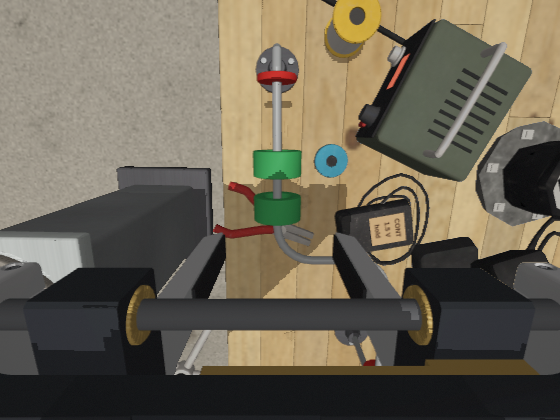

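>>> jog_arm --motion '[[[0.04,-0.001,-0.001],[0,0,0]],[[0.08,-0.001,-0.001],[0,0,0]],[[0.102,-0.001,-0.001],[0,0,0]],[[0.102,-0.001,-0.001],[0,0,0]]]'

```text
time: 23.5
tool_pos: [0.4278, 0.2324, 0.0978]
tcp_rot: [0.495, 0.503, -0.496, 0.505]
wrist_force: [-0.0, -0.1, 0.7]
grip_width: 0.751
```

>>> jog_arm --motion '[[[0,0,0],[0,0,0]],[[0,0,0],[0,0,0]],[[0,0,0],[0,0,0]],[[0,0,0],[0,0,0]],[[0,0,0],[0,0,0]]]' --fingers 1 --grip_force 15

```text
time: 24.12
tool_pos: [0.4284, 0.2325, 0.0984]
tcp_rot: [0.496, 0.503, -0.496, 0.505]
wrist_force: [-0.4, -2.3, 8.0]
grip_width: 0.489
```

Run:
```python
from h import *
import pickle
info()
s,c=snap('wrist','w14.png'); pickle.dump((s,c),open('w14.pkl','wb'))
```

```text
t 24.12 p [0.4284 0.2325 0.0984] yhead 1.0 xax [ 0.002 -0.002 -1.   ] q [ 0.15  0.39 -0.92  2.08  0.42  0.86 -1.  ] F [-0.4 -2.3  8. ] w 46.0
```

View pics/w14.png

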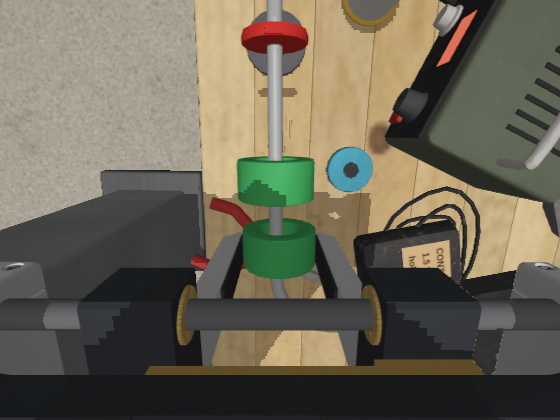

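```bash
cat >> h.py <<'E'
POSE=(.4283,.1825,.018)
def sp(s):
    c=35*np.pi/2
    if s<128: return np.array([0,163-s]),0.
    s-=128
    if s<c: a=s/35; return np.array([35-35*np.cos(a),35-35*np.sin(a)]),a
    s-=c
    if s<40: return np.array([35+s,0]),np.pi/2
    s-=40
    if s<c: a=s/35; return np.array([75+35*np.sin(a),-35+35*np.cos(a)]),np.pi/2-a
    s-=c
    return np.array([110,-35-s]),0.
def railplan(ss,z,off=0):
    import json
    s=info(); ps=[]
    for q in ss:
        p,a=sp(q); w=r2w(POSE,p/1000.)[0]; ps.append(([w[0],w[1],z],down(POSE[2]+a)))
    print(json.dumps(rows(s,ps)))
E
python3 - <<'E'
from h import *
railplan([113,114,117,121,126,131,136,141,146,151,156,161],.105)
E
```

```text
t 24.18 p [0.4284 0.2326 0.0984] yhead 1.0 xax [ 0.002 -0.002 -1.   ] q [ 0.15  0.39 -0.92  2.08  0.42  0.86 -1.  ] F [ 0.6 -1.5  7.7] w 46.2
[[[-0.0066, -0.001, 0.0001], [-0.001, 0.002, -0.002]], [[-0.0066, -0.001, 0.0011], [-0.001, 0.002, -0.002]], [[-0.0066, -0.001, 0.0041], [-0.001, 0.002, -0.002]], [[-0.0066, -0.001, 0.0081], [-0.001, 0.002, -0.002]], [[-0.0065, -0.001, 0.0131], [-0.001, 0.002, -0.002]], [[-0.0065, -0.0008, 0.0181], [-0.087, 0.002, -0.002]], [[-0.0065, -0.0, 0.023], [-0.23, 0.002, -0.002]], [[-0.0065, 0.0014, 0.0278], [-0.372, 0.002, -0.002]], [[-0.0065, 0.0036, 0.0323], [-0.515, 0.002, -0.002]], [[-0.0065, 0.0063, 0.0364], [-0.658, 0.003, -0.002]], [[-0.0065, 0.0097, 0.0402], [-0.801, 0.003, -0.001]], [[-0.0065, 0.0135, 0.0434], [-0.944, 0.003, -0.001]]]
```

>>> jog_arm --motion '[[[-0.006,-0.001,0],[0,0,0]],[[-0.0065,-0.001,0.001],[0,0,0]],[[-0.0065,-0.001,0.004],[0,0,0]],[[-0.0065,-0.001,0.008],[0,0,0]],[[-0.0065,-0.001,0.013],[0,0,0]],[[-0.0065,-0.001,0.018],[-0.087,0,0]],[[-0.0065,0,0.023],[-0.23,0,0]],[[-0.0065,0.0015,0.028],[-0.372,0,0]],[[-0.0065,0.0035,0.0325],[-0.515,0,0]],[[-0.0065,0.0065,0.0365],[-0.658,0,0]],[[-0.0065,0.0095,0.04],[-0.8,0,0]],[[-0.0065,0.0135,0.0435],[-0.944,0,0]]]'

```text
time: 25.68
tool_pos: [0.4427, 0.1887, 0.105]
tcp_rot: [0.21, 0.674, -0.211, 0.676]
wrist_force: [-0.2, -0.1, -0.6]
grip_width: 0.492
```

Run:
```python
from h import *
railplan([165,169,173,177,181,185,190,195,200,206,212,218],.105)
snap('wrist','w15.png')
```

```text
t 25.68 p [0.4427 0.1887 0.105 ] yhead 55.3 xax [ 0.002 -0.002 -1.   ] q [ 0.4   0.46 -1.14  2.08  0.53  0.93 -0.06] F [-0.2 -0.1 -0.6] w 46.3
[[[-0.0, 0.0007, 0.0035], [-0.11, 0.003, 0.001]], [[-0.0, 0.0014, 0.0075], [-0.224, 0.003, 0.001]], [[-0.0, 0.0025, 0.0113], [-0.338, 0.003, 0.001]], [[0.0, 0.004, 0.015], [-0.453, 0.003, 0.001]], [[0.0, 0.006, 0.0185], [-0.567, 0.003, 0.001]], [[0.0, 0.0083, 0.0218], [-0.623, 0.003, 0.001]], [[0.0, 0.0112, 0.0258], [-0.623, 0.003, 0.001]], [[0.0, 0.0141, 0.0299], [-0.623, 0.003, 0.001]], [[0.0001, 0.017, 0.034], [-0.623, 0.003, 0.001]], [[0.0001, 0.0205, 0.0388], [-0.623, 0.003, 0.001]], [[0.0001, 0.024, 0.0437], [-0.623, 0.003, 0.001]], [[0.0001, 0.0275, 0.0486], [-0.623, 0.003, 0.001]]]
```

View pics/w15.png

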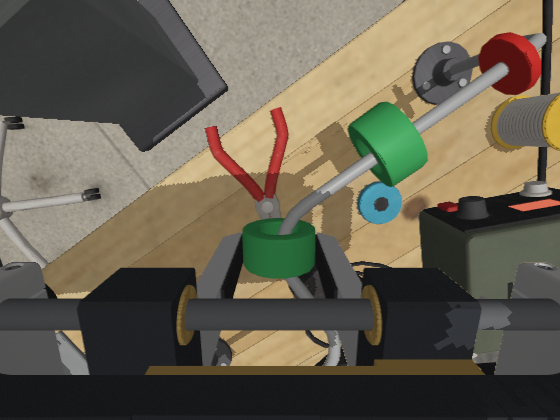

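>>> jog_arm --motion '[[[0,0.0005,0.0035],[-0.11,0,0]],[[0,0.0015,0.0075],[-0.224,0,0]],[[0,0.0025,0.0115],[-0.338,0,0]],[[0,0.004,0.015],[-0.453,0,0]]]'

```text
time: 26.22
tool_pos: [0.4579, 0.1828, 0.1048]
tcp_rot: [0.05, 0.705, -0.052, 0.706]
wrist_force: [0.0, -0.4, -1.9]
grip_width: 0.49
```

Run:
```python
from h import *
railplan([179,181,183,185,190,195,200,206,212,218],.105)
```

```text
t 26.23 p [0.4579 0.1828 0.1048] yhead 81.7 xax [ 0.002 -0.002 -1.   ] q [ 0.44  0.51 -1.18  2.05  0.59  0.96  0.38] F [ 0.  -0.4 -1.9] w 46.1
[[[-0.0002, 0.0007, 0.0014], [-0.049, 0.002, 0.002]], [[-0.0002, 0.0009, 0.0034], [-0.106, 0.002, 0.002]], [[-0.0002, 0.0011, 0.0053], [-0.163, 0.002, 0.002]], [[-0.0002, 0.0015, 0.0073], [-0.163, 0.002, 0.002]], [[-0.0002, 0.0023, 0.0123], [-0.163, 0.002, 0.002]], [[-0.0002, 0.0031, 0.0172], [-0.163, 0.002, 0.002]], [[-0.0002, 0.0039, 0.0221], [-0.163, 0.002, 0.002]], [[-0.0002, 0.0049, 0.028], [-0.163, 0.002, 0.002]], [[-0.0002, 0.0058, 0.034], [-0.163, 0.002, 0.002]], [[-0.0002, 0.0068, 0.0399], [-0.163, 0.002, 0.002]]]
```

>>> jog_arm --motion '[[[0,0.0005,0.0015],[-0.04,0,0]],[[0,0.001,0.0035],[-0.08,0,0]],[[0,0.001,0.0055],[-0.1,0,0]],[[0,0.0015,0.0075],[-0.1,0,0]],[[0,0.0025,0.0125],[-0.1,0,0]]]'

```text
time: 26.85
tool_pos: [0.4708, 0.1834, 0.1048]
tcp_rot: [0.015, 0.706, -0.017, 0.708]
wrist_force: [0.4, 0.6, -0.5]
grip_width: 0.49
```

Run:
```python
from h import *
railplan([195,200,205,210,215,220,225,230,235,240,245,250],.105)
```

```text
t 26.85 p [0.4708 0.1834 0.1048] yhead 87.4 xax [ 0.002 -0.002 -1.   ] q [ 0.44  0.53 -1.18  2.03  0.6   0.98  0.48] F [ 0.4  0.6 -0.5] w 46.1
[[[-0.0002, 0.0002, 0.0046], [-0.064, 0.002, 0.002]], [[-0.0002, 0.0005, 0.0095], [-0.064, 0.002, 0.002]], [[-0.0002, 0.0008, 0.0145], [-0.064, 0.002, 0.002]], [[-0.0002, 0.0011, 0.0195], [-0.064, 0.002, 0.002]], [[-0.0002, 0.0015, 0.0245], [-0.064, 0.002, 0.002]], [[-0.0002, 0.0018, 0.0295], [-0.064, 0.002, 0.002]], [[-0.0001, 0.002, 0.0345], [-0.006, 0.002, 0.002]], [[-0.0001, 0.0017, 0.0395], [0.137, 0.002, 0.002]], [[-0.0001, 0.0007, 0.0444], [0.28, 0.002, 0.002]], [[-0.0001, -0.001, 0.0491], [0.423, 0.002, 0.002]], [[-0.0001, -0.0034, 0.0535], [0.566, 0.003, 0.002]], [[-0.0001, -0.0064, 0.0575], [0.708, 0.003, 0.002]]]
```

J3 is stable at -1.18. Continue.

>>> jog_arm --motion '[[[0,0,0.0045],[0,0,0]],[[0,0.0005,0.0095],[0,0,0]],[[0,0.001,0.0145],[0,0,0]],[[0,0.001,0.0195],[0,0,0]],[[0,0.0015,0.0245],[0,0,0]],[[0,0.002,0.0295],[0,0,0]],[[0,0.002,0.0345],[0.05,0,0]],[[0,0.0015,0.0395],[0.137,0,0]],[[0,0.0005,0.0445],[0.28,0,0]],[[0,-0.001,0.049],[0.423,0,0]],[[0,-0.0035,0.0535],[0.566,0,0]],[[0,-0.0065,0.0575],[0.708,0,0]]]'

```text
time: 28.35
tool_pos: [0.5282, 0.1743, 0.1049]
tcp_rot: [0.261, 0.656, -0.262, 0.658]
wrist_force: [0.3, -0.0, -0.7]
grip_width: 0.487
```

Run:
```python
from h import *
railplan([254,258,262,266,270,274,278,284,290,296,304,312],.105)
snap('wrist','w16.png')
```

```text
t 28.35 p [0.5282 0.1743 0.1049] yhead 46.6 xax [ 0.002 -0.002 -1.   ] q [ 0.32  0.52 -0.97  1.92  0.53  0.97 -0.08] F [ 0.3 -0.  -0.7] w 45.8
[[[-0.0001, -0.0003, 0.0037], [0.11, 0.003, 0.0]], [[-0.0001, -0.001, 0.0077], [0.224, 0.003, 0.0]], [[-0.0, -0.0021, 0.0115], [0.339, 0.003, -0.0]], [[-0.0, -0.0037, 0.0152], [0.453, 0.003, -0.0]], [[-0.0, -0.0056, 0.0187], [0.567, 0.003, -0.0]], [[-0.0, -0.008, 0.0219], [0.682, 0.003, -0.001]], [[0.0, -0.0106, 0.0249], [0.795, 0.003, -0.001]], [[0.0, -0.0149, 0.0291], [0.795, 0.003, -0.001]], [[0.0, -0.0192, 0.0333], [0.795, 0.003, -0.001]], [[0.0, -0.0235, 0.0375], [0.795, 0.003, -0.001]], [[0.0001, -0.0292, 0.0431], [0.795, 0.003, -0.001]], [[0.0001, -0.0349, 0.0487], [0.795, 0.003, -0.001]]]
```

View pics/w16.png

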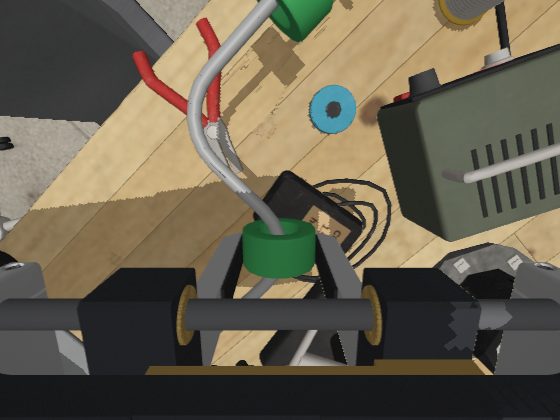

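>>> jog_arm --motion '[[[0,-0.0005,0.0035],[0.11,0,0]],[[0,-0.001,0.0075],[0.224,0,0]],[[0,-0.002,0.0115],[0.339,0,0]],[[0,-0.0035,0.015],[0.453,0,0]],[[0,-0.0055,0.0185],[0.567,0,0]],[[0,-0.008,0.022],[0.682,0,0]],[[0,-0.0105,0.025],[0.795,0,0]],[[0,-0.015,0.029],[0.795,0,0]],[[0,-0.019,0.033],[0.795,0,0]],[[0,-0.0235,0.0375],[0.795,0,0]],[[0,-0.029,0.043],[0.795,0,0]],[[0,-0.035,0.0485],[0.795,0,0]]]'

```text
time: 29.9
tool_pos: [0.5394, 0.1143, 0.1052]
tcp_rot: [0.497, 0.501, -0.498, 0.504]
wrist_force: [-0.2, -0.6, -0.7]
grip_width: 0.494
```

Run:
```python
from h import *
railplan([320,328,336,344,350,354,358,361,363],.105)
snap('wrist','w17.png');snap('side','s17.png');crop('s17.png','s17z.png',170,130,320,270,4)
```

```text
t 29.9 p [0.5394 0.1143 0.1052] yhead 0.6 xax [ 0.002 -0.002 -1.   ] q [ 0.3   0.45 -0.78  1.94  0.4   0.91 -0.67] F [-0.2 -0.6 -0.7] w 46.5
[[[0.0002, 0.0002, 0.0069], [-0.008, 0.002, -0.002]], [[0.0002, 0.0003, 0.0149], [-0.008, 0.002, -0.002]], [[0.0002, 0.0004, 0.0229], [-0.008, 0.002, -0.002]], [[0.0003, 0.0004, 0.0309], [-0.008, 0.002, -0.002]], [[0.0003, 0.0005, 0.0369], [-0.008, 0.002, -0.002]], [[0.0003, 0.0005, 0.0409], [-0.008, 0.002, -0.002]], [[0.0003, 0.0005, 0.0449], [-0.008, 0.002, -0.002]], [[0.0003, 0.0006, 0.0479], [-0.008, 0.002, -0.002]], [[0.0003, 0.0006, 0.0499], [-0.008, 0.002, -0.002]]]
```

View pics/w17.png

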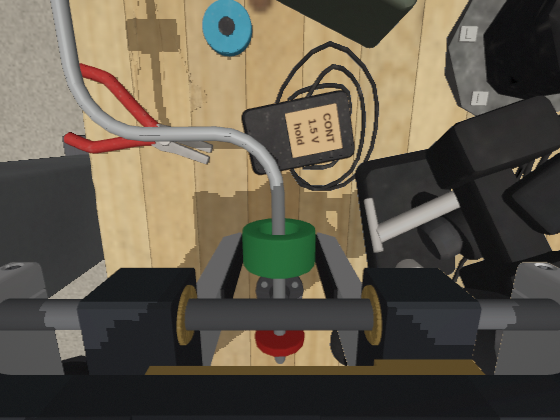

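View pics/s17z.png

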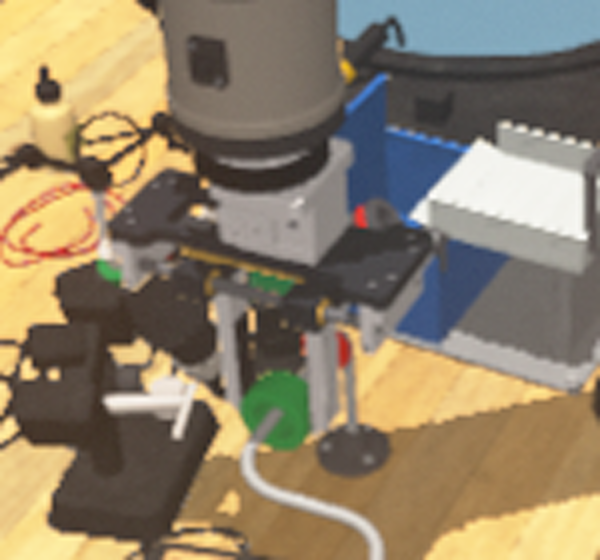

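>>> jog_arm --motion '[[[0,0,0.007],[0,0,0]],[[0,0,0.015],[0,0,0]],[[0,0,0.022],[0,0,0]],[[0,0,0.028],[0,0,0]],[[0,0,0.033],[0,0,0]],[[0,0.0005,0.037],[0,0,0]],[[0,0.0005,0.041],[0,0,0]],[[0,0.0005,0.044],[0,0,0]]]'

```text
time: 31.0
tool_pos: [0.5403, 0.0695, 0.1052]
tcp_rot: [0.498, 0.501, -0.498, 0.503]
wrist_force: [0.2, -0.1, -1.1]
grip_width: 0.491
```

Run:
```python
from h import *
info()
snap('wrist','w18.png')
```

```text
t 31.0 p [0.5403 0.0695 0.1052] yhead 0.5 xax [ 0.002 -0.003 -1.   ] q [ 0.38  0.43 -0.77  1.96  0.39  0.9  -0.59] F [ 0.2 -0.1 -1.1] w 46.1
```

View pics/w18.png

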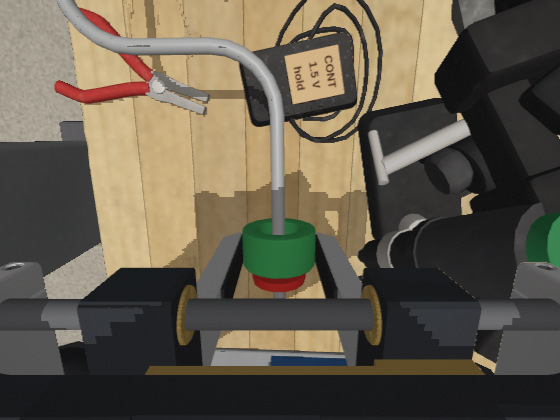

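>>> jog_arm --motion '[[[0,0,0.001],[0,0,0]],[[0,0,0.002],[0,0,0]],[[0,0,0.003],[0,0,0]],[[0,0,0.004],[0,0,0]],[[0,0,0.004],[0,0,0]]]'

```text
time: 31.68
tool_pos: [0.5403, 0.0651, 0.1052]
tcp_rot: [0.498, 0.501, -0.498, 0.503]
wrist_force: [-0.2, 0.7, -0.7]
grip_width: 0.488
```

>>> jog_arm --motion '[[[0,0,0.001],[0,0,0]],[[0,0,0.002],[0,0,0]],[[0,0,0.003],[0,0,0]],[[0,0,0.003],[0,0,0]]]'

```text
time: 32.17
tool_pos: [0.5403, 0.0649, 0.1053]
tcp_rot: [0.498, 0.502, -0.497, 0.503]
wrist_force: [0.6, 14.1, -4.9]
grip_width: 0.492
```

Run:
```python
from h import *
info()
snap('wrist','w19.png');snap('side','s19.png');crop('w19.png','w19z.png',200,180,360,310,4)
```

```text
t 32.17 p [0.5403 0.0649 0.1053] yhead 0.6 xax [ 0.003  0.    -1.   ] q [ 0.39  0.43 -0.78  1.96  0.39  0.9  -0.57] F [ 0.6 14.1 -4.9] w 46.2
```

View pics/w19z.png

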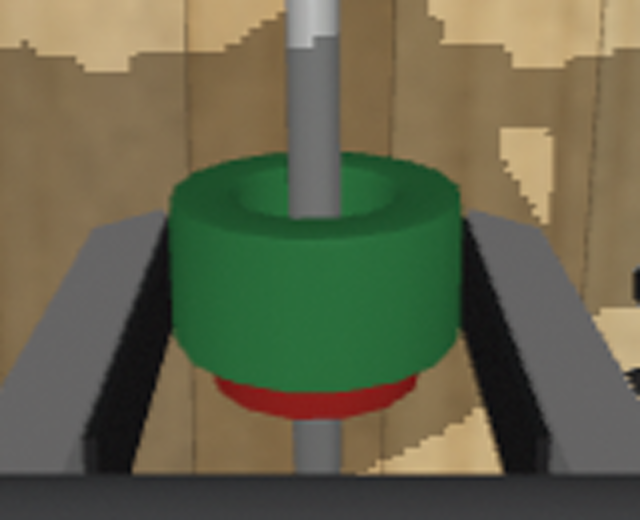

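>>> jog_arm --motion '[[[0,0,0],[0,0,0]],[[0.003,0,0],[0,0,0]],[[0.006,0,0],[0,0,0]],[[0.006,0,0],[0,0,0]]]'

```text
time: 32.78
tool_pos: [0.5403, 0.065, 0.099]
tcp_rot: [0.498, 0.502, -0.497, 0.503]
wrist_force: [0.8, 3.1, -2.5]
grip_width: 0.493
```

>>> jog_arm --motion '[[[0,0,0],[0,0,0]],[[0,0,0],[0,0,0]],[[0,0,0],[0,0,0]]]' --fingers -0.25

```text
time: 33.15
tool_pos: [0.5403, 0.0647, 0.099]
tcp_rot: [0.498, 0.502, -0.497, 0.503]
wrist_force: [0.5, 1.1, -0.3]
grip_width: 0.623
```

>>> jog_arm --motion '[[[-0.03,0,0],[0,0,0]],[[-0.07,0,0],[0,0,0]],[[-0.12,0,0],[0,0,0]],[[-0.15,0,0],[0,0,0]],[[-0.15,0,0],[0,0,0]]]'

```text
time: 33.78
tool_pos: [0.5409, 0.0648, 0.2512]
tcp_rot: [0.499, 0.501, -0.496, 0.504]
wrist_force: [-0.0, -0.2, -0.2]
grip_width: 0.621
```

Run:
```python
from h import *
info()
snap('wrist','w20.png')
plan([.428,.2735,.24],.018,6)
```

```text
t 33.77 p [0.5409 0.0648 0.2512] yhead 0.6 xax [ 0.006 -0.    -1.   ] q [ 0.49  0.27 -0.85  1.81  0.22  1.16 -0.43] F [-0.  -0.2 -0.2] w 58.3
t 33.83 p [0.5402 0.0644 0.2497] yhead 0.6 xax [ 0.004 -0.    -1.   ] q [ 0.49  0.27 -0.85  1.81  0.22  1.16 -0.43] F [ 0.1  0.4 -0.5] w 58.7
[[[0.0015, -0.0184, -0.035], [-0.001, 0.0, -0.001]], [[0.0031, -0.0367, -0.07], [-0.003, 0.0, -0.001]], [[0.0046, -0.0551, -0.1051], [-0.004, 0.0, -0.002]], [[0.0061, -0.0735, -0.1401], [-0.006, 0.0, -0.003]], [[0.0076, -0.0919, -0.1751], [-0.007, 0.0, -0.003]], [[0.0092, -0.1102, -0.2101], [-0.008, 0.0, -0.004]]]
```

View pics/w20.png

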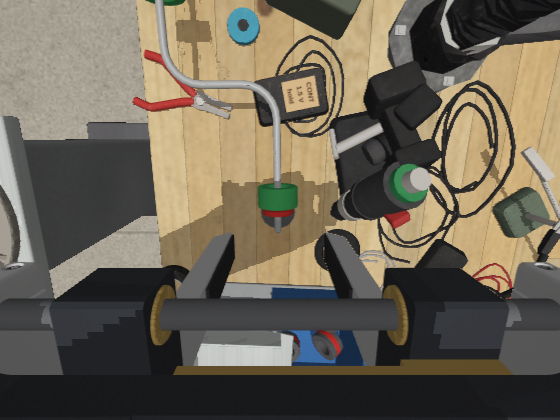

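>>> jog_arm --motion '[[[0.005,-0.018,-0.035],[0,0,0]],[[0.015,-0.037,-0.07],[0,0,0]],[[0.025,-0.055,-0.105],[0,0,0]],[[0.035,-0.0735,-0.14],[0,0,0]],[[0.045,-0.092,-0.175],[-0.004,0,0]],[[0.05,-0.112,-0.209],[-0.008,0,0]],[[0.05,-0.112,-0.209],[-0.008,0,0]],[[0.05,-0.112,-0.209],[-0.008,0,0]]]' --fingers -0.5

```text
time: 34.83
tool_pos: [0.4264, 0.2716, 0.1984]
tcp_rot: [0.496, 0.503, -0.495, 0.505]
wrist_force: [-0.2, -0.6, -0.3]
grip_width: 0.746
```

Run:
```python
from h import *
import pickle
s,c=snap('wrist','w21.png');pickle.dump((s,c),open('w21.pkl','wb'))
plan([.427,.2735,.099],.018,3)
print(w2px(s,c,[.427,.2735,.129]))
```

```text
t 34.88 p [0.4267 0.2713 0.1986] yhead 1.0 xax [ 0.003 -0.001 -1.   ] q [ 0.13  0.28 -0.96  1.94  0.26  1.05 -0.92] F [ 0.2 -0.2 -1. ] w 70.3
[[[0.0332, -0.0, -0.0008], [-0.0, 0.0, -0.001]], [[0.0664, -0.0, -0.0015], [-0.001, 0.001, -0.002]], [[0.0996, -0.0, -0.0023], [-0.001, 0.001, -0.003]]]
[278.78890718 213.44017804]
```

View pics/w21.png

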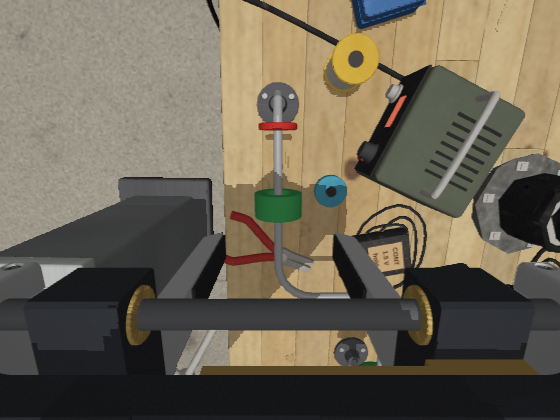

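Run:
```python
from h import *
import pickle
s,c=pickle.load(open('w21.pkl','rb'));s2,c2=pickle.load(open('side0.pkl','rb'))
def P(s,c): return np.array([[K(c),0,c['cx']],[0,K(c),c['cy']],[0,0,1]])@w2c(s,c)[:3]
def tri(a,b):
    X=cv2.triangulatePoints(P(s,c),P(s2,c2),np.array(a,float).reshape(2,1),np.array(b,float).reshape(2,1)); return (X[:3]/X[3]).ravel()
Z=lambda u,v:(140+u/2.2,120+v/2.2)
# handle right end (toward robot/+x?) candidates and top corners
print(tri((436,193),Z(108,345)),tri((436,193),Z(15,410)),tri((496,95),Z(108,345)),tri((496,95),Z(15,410)))
```

```text
[0.56997345 0.29094643 0.11163532] [ 0.74842372  0.25412858 -0.13222778] [0.51003053 0.36663414 0.22306618] [0.61851915 0.38150911 0.09259255]
```

>>> jog_arm --motion '[[[0.04,0,-0.003],[0,0,0]],[[0.08,0,-0.003],[0,0,0]],[[0.1,0,-0.003],[0,0,0]],[[0.1,0,-0.003],[0,0,0]]]'

```text
time: 35.38
tool_pos: [0.4268, 0.2736, 0.0979]
tcp_rot: [0.496, 0.503, -0.496, 0.505]
wrist_force: [-0.4, -0.5, 0.6]
grip_width: 0.75
```

>>> jog_arm --motion '[[[0,0,0],[0,0,0]],[[0,0,0],[0,0,0]],[[0,0,0],[0,0,0]],[[0,0,0],[0,0,0]],[[0,0,0],[0,0,0]]]' --fingers 1 --grip_force 15

```text
time: 36.0
tool_pos: [0.4273, 0.2739, 0.0985]
tcp_rot: [0.496, 0.503, -0.496, 0.505]
wrist_force: [-0.4, -1.2, 8.0]
grip_width: 0.494
```

Run:
```python
from h import *
snap('wrist','w22.png')
railplan([72,74,78,84,90,96,102,108,114,120,126,131],.105)
```

```text
t 36.05 p [0.4273 0.2738 0.0985] yhead 0.9 xax [ 0.003 -0.001 -1.   ] q [ 0.03  0.42 -0.88  2.04  0.42  0.88 -1.07] F [ 0.7 -1.6  8.4] w 46.4
[[[-0.0065, -0.0006, 0.0003], [-0.002, 0.001, -0.003]], [[-0.0065, -0.0006, 0.0023], [-0.002, 0.001, -0.003]], [[-0.0065, -0.0006, 0.0063], [-0.002, 0.001, -0.003]], [[-0.0065, -0.0006, 0.0123], [-0.002, 0.001, -0.003]], [[-0.0064, -0.0006, 0.0183], [-0.002, 0.001, -0.003]], [[-0.0064, -0.0006, 0.0243], [-0.002, 0.001, -0.003]], [[-0.0064, -0.0006, 0.0303], [-0.002, 0.001, -0.003]], [[-0.0064, -0.0006, 0.0363], [-0.002, 0.001, -0.003]], [[-0.0064, -0.0006, 0.0423], [-0.002, 0.001, -0.003]], [[-0.0064, -0.0005, 0.0483], [-0.002, 0.001, -0.003]], [[-0.0064, -0.0005, 0.0543], [-0.002, 0.001, -0.003]], [[-0.0064, -0.0004, 0.0593], [-0.088, 0.002, -0.002]]]
```

View pics/w22.png

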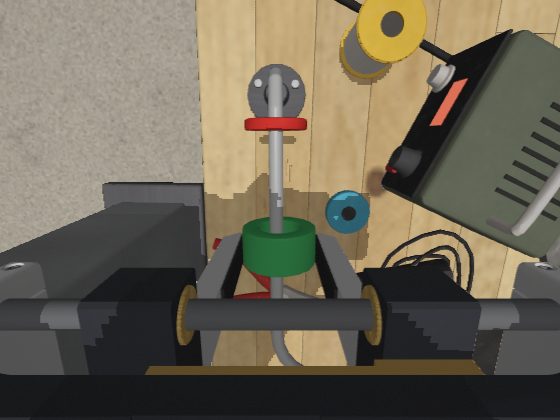

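Gripped. Move along the leg to the start of the corner.

>>> jog_arm --motion '[[[-0.0065,0,0],[0,0,0]],[[-0.0065,-0.0005,0.0025],[0,0,0]],[[-0.0065,-0.0005,0.0065],[0,0,0]],[[-0.0065,-0.0005,0.0125],[0,0,0]],[[-0.0065,-0.0005,0.0185],[0,0,0]],[[-0.0065,-0.0005,0.0245],[0,0,0]],[[-0.0065,-0.0005,0.0305],[0,0,0]],[[-0.0065,-0.0005,0.0365],[0,0,0]],[[-0.0065,-0.0005,0.0425],[0,0,0]],[[-0.0065,-0.0005,0.0485],[0,0,0]],[[-0.0065,-0.0005,0.0545],[0,0,0]],[[-0.0065,-0.0005,0.0595],[-0.088,0,0]]]'

```text
time: 37.55
tool_pos: [0.4278, 0.2139, 0.1051]
tcp_rot: [0.473, 0.525, -0.473, 0.527]
wrist_force: [0.6, 0.5, -1.2]
grip_width: 0.492
```

Run:
```python
from h import *
railplan([135,140,144,148,152,156,160,164,168,172,176,180],.105)
```

```text
t 37.55 p [0.4278 0.2139 0.1051] yhead 6.0 xax [ 0.003 -0.002 -1.   ] q [ 0.19  0.36 -0.92  2.09  0.38  0.86 -0.85] F [ 0.6  0.5 -1.2] w 46.3
[[[0.0001, 0.0004, 0.0034], [-0.112, 0.002, -0.002]], [[0.0002, 0.0013, 0.0083], [-0.255, 0.002, -0.002]], [[0.0002, 0.0025, 0.0122], [-0.37, 0.002, -0.002]], [[0.0002, 0.0042, 0.0158], [-0.484, 0.002, -0.002]], [[0.0002, 0.0062, 0.0192], [-0.598, 0.003, -0.002]], [[0.0002, 0.0087, 0.0224], [-0.712, 0.003, -0.002]], [[0.0002, 0.0115, 0.0253], [-0.827, 0.003, -0.002]], [[0.0002, 0.0145, 0.0278], [-0.941, 0.003, -0.001]], [[0.0002, 0.0179, 0.03], [-1.055, 0.003, -0.001]], [[0.0003, 0.0215, 0.0317], [-1.17, 0.003, -0.001]], [[0.0003, 0.0253, 0.0331], [-1.284, 0.003, -0.001]], [[0.0003, 0.0291, 0.034], [-1.398, 0.003, -0.001]]]
```

>>> jog_arm --motion '[[[0,0.0005,0.0035],[-0.112,0,0]],[[0,0.0015,0.0085],[-0.255,0,0]],[[0,0.0025,0.012],[-0.37,0,0]],[[0,0.004,0.016],[-0.484,0,0]],[[0,0.006,0.019],[-0.598,0,0]],[[0,0.0085,0.0225],[-0.712,0,0]],[[0,0.0115,0.0255],[-0.827,0,0]],[[0,0.0145,0.028],[-0.941,0,0]],[[0,0.018,0.03],[-1.055,0,0]],[[0,0.0215,0.0315],[-1.17,0,0]],[[0,0.0255,0.033],[-1.284,0,0]],[[0,0.029,0.034],[-1.37,0,0]]]'

```text
time: 39.05
tool_pos: [0.4603, 0.1828, 0.1052]
tcp_rot: [0.032, 0.705, -0.033, 0.707]
wrist_force: [0.1, -0.4, -0.6]
grip_width: 0.494
```

Run:
```python
from h import *
snap('wrist','w23.png')
railplan([184,189,194,199,204,209,214,219,224,228,232,236],.105)
```

```text
t 39.1 p [0.4607 0.1827 0.1052] yhead 84.9 xax [ 0.003 -0.001 -1.   ] q [ 0.44  0.51 -1.17  2.05  0.58  0.96  0.45] F [ 0.  -0.8 -0.6] w 46.4
[[[0.0002, 0.0007, 0.0035], [-0.106, 0.003, 0.001]], [[0.0002, 0.0012, 0.0085], [-0.106, 0.003, 0.001]], [[0.0002, 0.0018, 0.0135], [-0.106, 0.003, 0.001]], [[0.0002, 0.0023, 0.0184], [-0.106, 0.003, 0.001]], [[0.0003, 0.0028, 0.0234], [-0.106, 0.003, 0.001]], [[0.0003, 0.0034, 0.0284], [-0.106, 0.003, 0.001]], [[0.0003, 0.0039, 0.0334], [-0.106, 0.003, 0.001]], [[0.0003, 0.0044, 0.0383], [-0.106, 0.003, 0.001]], [[0.0003, 0.005, 0.0433], [-0.077, 0.003, 0.001]], [[0.0003, 0.005, 0.0473], [0.037, 0.003, 0.001]], [[0.0003, 0.0047, 0.0513], [0.151, 0.003, 0.001]], [[0.0003, 0.0038, 0.0552], [0.266, 0.003, 0.001]]]
```

View pics/w23.png

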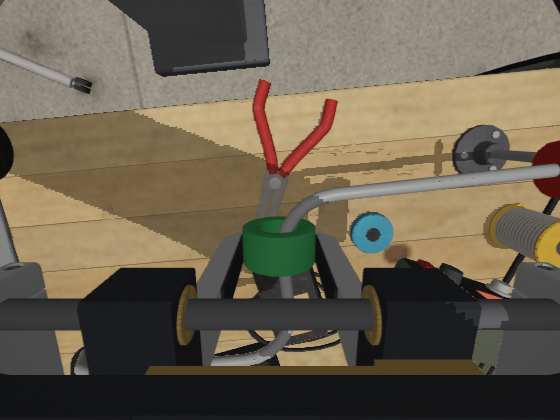

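>>> jog_arm --motion '[[[0,0.0005,0.0035],[-0.04,0,0]],[[0,0.001,0.0085],[-0.05,0,0]],[[0,0.002,0.0135],[-0.05,0,0]],[[0,0.0025,0.0185],[-0.05,0,0]],[[0,0.003,0.0235],[-0.05,0,0]],[[0,0.0035,0.0285],[-0.05,0,0]],[[0,0.004,0.0335],[-0.05,0,0]],[[0,0.0045,0.0385],[-0.05,0,0]],[[0,0.005,0.0435],[-0.04,0,0]],[[0,0.005,0.0475],[0.037,0,0]],[[0,0.0045,0.0515],[0.15,0,0]],[[0,0.004,0.055],[0.266,0,0]]]'

```text
time: 40.6
tool_pos: [0.5161, 0.1818, 0.1053]
tcp_rot: [0.126, 0.695, -0.126, 0.697]
wrist_force: [-1.2, 1.0, -1.6]
grip_width: 0.487
```

Run:
```python
from h import *
railplan([240,244,248,252,256,260,264,268,272,276,280,286],.105)
```

```text
t 40.6 p [0.5161 0.1818 0.1053] yhead 69.5 xax [ 0.003 -0.001 -1.   ] q [ 0.36  0.55 -1.05  1.94  0.57  0.99  0.25] F [-1.2  1.  -1.6] w 45.8
[[[0.0003, -0.0004, 0.004], [0.11, 0.003, 0.0]], [[0.0003, -0.0011, 0.0079], [0.224, 0.003, 0.0]], [[0.0003, -0.0022, 0.0117], [0.338, 0.003, -0.0]], [[0.0003, -0.0037, 0.0154], [0.453, 0.003, -0.0]], [[0.0004, -0.0057, 0.0189], [0.567, 0.003, -0.0]], [[0.0004, -0.008, 0.0222], [0.681, 0.003, -0.001]], [[0.0004, -0.0107, 0.0251], [0.795, 0.003, -0.001]], [[0.0004, -0.0137, 0.0278], [0.91, 0.003, -0.001]], [[0.0004, -0.017, 0.03], [1.024, 0.003, -0.001]], [[0.0004, -0.0205, 0.0319], [1.138, 0.003, -0.001]], [[0.0004, -0.0242, 0.0334], [1.194, 0.003, -0.001]], [[0.0004, -0.0298, 0.0356], [1.194, 0.003, -0.001]]]
```

>>> jog_arm --motion '[[[0,-0.0005,0.004],[0.11,0,0]],[[0,-0.001,0.008],[0.224,0,0]],[[0,-0.002,0.0115],[0.338,0,0]],[[0,-0.0035,0.0155],[0.453,0,0]],[[0,-0.0055,0.019],[0.567,0,0]],[[0,-0.008,0.022],[0.681,0,0]],[[0,-0.0105,0.025],[0.795,0,0]],[[0,-0.0135,0.028],[0.91,0,0]],[[0,-0.017,0.03],[1.024,0,0]],[[0,-0.0205,0.032],[1.138,0,0]],[[0,-0.024,0.0335],[1.194,0,0]],[[0,-0.03,0.0355],[1.194,0,0]]]'

```text
time: 42.1
tool_pos: [0.5389, 0.1413, 0.1055]
tcp_rot: [0.496, 0.504, -0.495, 0.506]
wrist_force: [-0.3, -0.2, -1.2]
grip_width: 0.49
```

Run:
```python
from h import *
railplan([292,298,304,310,316,321,325,329,332,334],.105)
snap('wrist','w24.png')
```

```text
t 42.1 p [0.5389 0.1413 0.1055] yhead 1.1 xax [ 0.003 -0.001 -1.   ] q [ 0.24  0.45 -0.77  1.93  0.4   0.91 -0.71] F [-0.3 -0.2 -1.2] w 46.0
[[[0.0005, 0.0001, 0.0059], [0.001, 0.001, -0.003]], [[0.0005, 0.0001, 0.0119], [0.001, 0.001, -0.003]], [[0.0005, 0.0001, 0.0179], [0.001, 0.001, -0.003]], [[0.0005, 0.0001, 0.0239], [0.001, 0.001, -0.003]], [[0.0005, 0.0001, 0.0299], [0.001, 0.001, -0.003]], [[0.0005, 0.0001, 0.0349], [0.001, 0.001, -0.003]], [[0.0005, 0.0001, 0.0389], [0.001, 0.001, -0.003]], [[0.0005, 0.0001, 0.0429], [0.001, 0.001, -0.003]], [[0.0005, 0.0001, 0.0459], [0.001, 0.001, -0.003]], [[0.0005, 0.0001, 0.0479], [0.001, 0.001, -0.003]]]
```

View pics/w24.png

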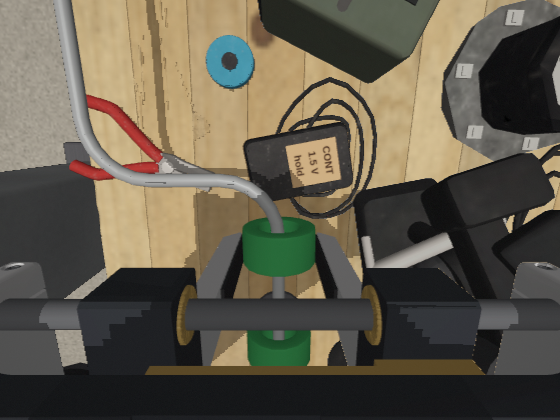

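>>> jog_arm --motion '[[[0,0,0.006],[0,0,0]],[[0,0,0.013],[0,0,0]],[[0,0,0.02],[0,0,0]],[[0,0,0.027],[0,0,0]],[[0,0,0.034],[0,0,0]],[[0.002,0,0.04],[0,0,0]],[[0.005,0,0.044],[0,0,0]],[[0.005,0,0.046],[0,0,0]],[[0.005,0,0.046],[0,0,0]]]'

```text
time: 43.28
tool_pos: [0.5398, 0.0943, 0.1004]
tcp_rot: [0.495, 0.504, -0.495, 0.506]
wrist_force: [-0.1, -0.9, -0.2]
grip_width: 0.493
```

>>> jog_arm --motion '[[[0,0,0.001],[0,0,0]],[[0,0,0.002],[0,0,0]],[[0,0,0.003],[0,0,0]],[[0,0,0.004],[0,0,0]],[[0,0,0.005],[0,0,0]],[[0,0,0.005],[0,0,0]]]'

```text
time: 44.02
tool_pos: [0.5399, 0.0891, 0.1004]
tcp_rot: [0.495, 0.504, -0.495, 0.506]
wrist_force: [0.2, -0.1, -0.1]
grip_width: 0.492
```

>>> jog_arm --motion '[[[0,0,0.001],[0,0,0]],[[0,0,0.002],[0,0,0]],[[0,0,0.003],[0,0,0]],[[0,0,0.003],[0,0,0]]]'

```text
time: 44.52
tool_pos: [0.5399, 0.0878, 0.1005]
tcp_rot: [0.496, 0.504, -0.494, 0.506]
wrist_force: [0.1, 8.4, -3.9]
grip_width: 0.491
```

Run:
```python
from h import *
info()
snap('wrist','w25.png');crop('w25.png','w25z.png',180,150,380,410,2.3)
```

```text
t 44.52 p [0.5399 0.0878 0.1005] yhead 1.1 xax [ 0.003  0.    -1.   ] q [ 0.34  0.44 -0.76  1.96  0.39  0.89 -0.61] F [ 0.1  8.4 -3.9] w 46.1
```

View pics/w25z.png

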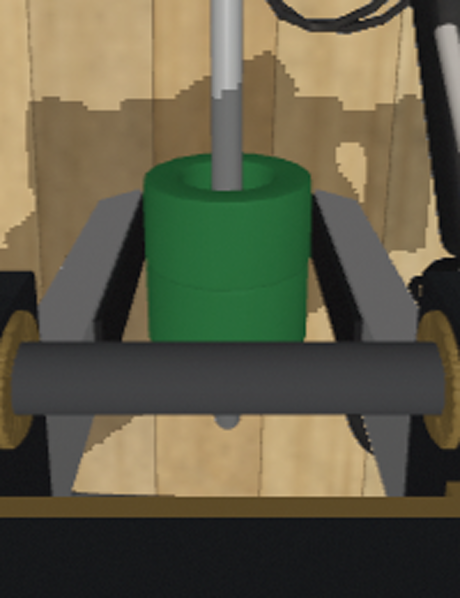

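>>> jog_arm --motion '[[[0.001,0,0],[0,0,0]],[[0.001,0,0],[0,0,0]],[[0.001,0,0],[0,0,0]]]' --fingers -0.25

```text
time: 44.95
tool_pos: [0.54, 0.0876, 0.0995]
tcp_rot: [0.496, 0.504, -0.494, 0.506]
wrist_force: [-0.3, 0.6, -0.2]
grip_width: 0.623
```

>>> jog_arm --motion '[[[-0.03,0,0],[0,0,0]],[[-0.08,0,0],[0,0,0]],[[-0.13,0,0],[0,0,0]],[[-0.18,-0.03,0],[0,0,0]],[[-0.18,-0.06,0],[0,0,0]],[[-0.18,-0.06,0],[0,0,0]]]'

```text
time: 45.7
tool_pos: [0.4785, 0.086, 0.2801]
tcp_rot: [0.496, 0.503, -0.495, 0.506]
wrist_force: [-0.3, -0.3, 0.0]
grip_width: 0.626
```

Run:
```python
from h import *
import pickle
info()
s,c=snap('wrist','w26.png');pickle.dump((s,c),open('w26.pkl','wb'));snap('side','s26.png');crop('s26.png','s26z.png',140,120,400,390,2.2)
```

```text
t 45.7 p [0.4785 0.086  0.2801] yhead 1.1 xax [ 0.004 -0.002 -1.   ] q [ 0.52  0.12 -0.88  1.88  0.1   1.18 -0.38] F [-0.3 -0.3  0. ] w 58.8
```

View pics/w26.png

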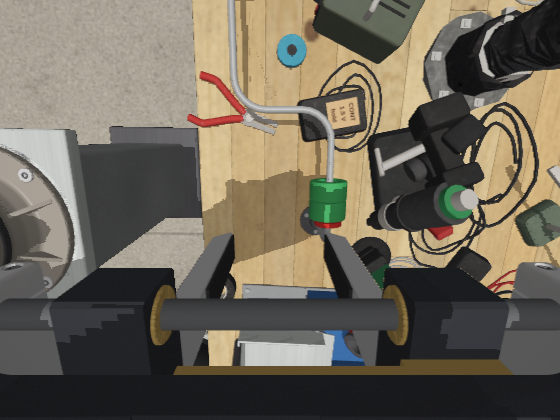

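View pics/s26z.png

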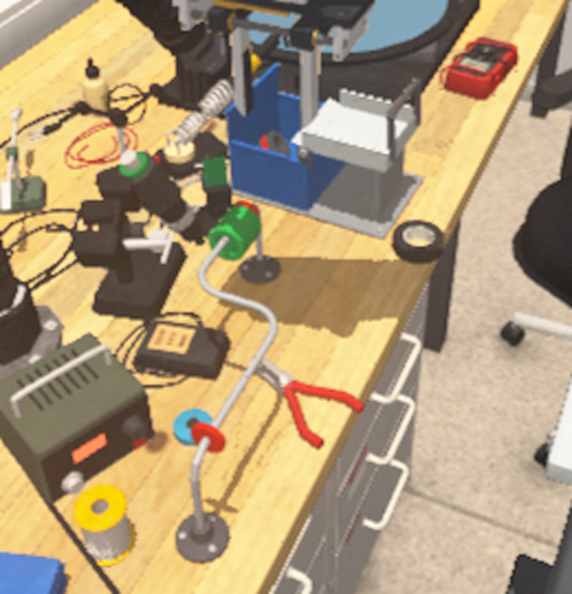

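>>> jog_arm --motion '[[[-0.02,0.02,0.05],[0,0,0]],[[-0.04,0.05,0.1],[0,0,0]],[[-0.05,0.08,0.15],[0,0,0]],[[-0.05,0.11,0.2],[0,0,0]],[[-0.05,0.14,0.24],[0,0,0]],[[-0.05,0.15,0.27],[0,0,0]],[[-0.05,0.15,0.27],[0,0,0]],[[-0.05,0.15,0.27],[0,0,0]]]'

```text
time: 46.8
tool_pos: [0.635, -0.1804, 0.3292]
tcp_rot: [0.496, 0.504, -0.494, 0.505]
wrist_force: [0.2, 0.9, 0.8]
grip_width: 0.623
```

Run:
```python
from h import *
info()
s,c=snap('wrist','w27.png')
s,c=snap('top','t27.png');crop('t27.png','t27z.png',140,150,420,280,2.85)
```

```text
t 46.8 p [ 0.635  -0.1804  0.3292] yhead 1.1 xax [ 0.002  0.    -1.   ] q [ 0.68  0.4  -0.7   1.45  0.26  1.38 -0.01] F [0.2 0.9 0.8] w 58.6
```

View pics/w27.png

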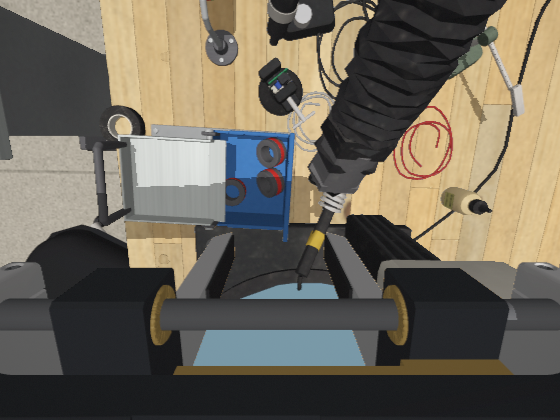

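View pics/t27z.png

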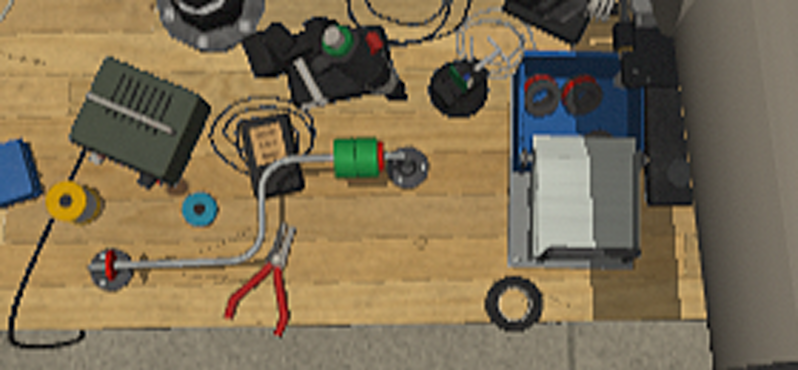

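All three reject cores are in the bin, the tray is level, both green cores are closed up at the stop, and the robot is touching nothing. I'm handing in the job.

Run:
```python
from h import *
print(r.job_done()); info()
```

```text
the job is handed in; nothing more can be done
None
the job is handed in; nothing more can be done
```

The batch is closed out and handed in at about 47 s of the 210 s allowed. No verdict came back.

- **Rejects:** Two loose red-banded cores lay on the bench. I put both in the tray beside the one already there. I then tipped all three into the blue bin with the handle and let the tray back down. The last wrist and top pictures show three cores in the bin, one of them partly hidden by the tray lip, and an empty, level tray. I judged the bin by eye and did not measure the cores' positions there.
- **Green cores:** There were two on the rail. I took each round both corners, pressed the first against the stop and the second against the first. Contact showed as about 14 N and 8 N, with the two contact positions 23 mm apart against the 24 mm core length. The final pictures show no gap.
- **Other things:** The side cutters, wick reel, tester and wire reel look unmoved, and so does the black tape ring, which is not a reject core. I saw no grip slip and no core knocked aside. The gripper was clear of everything at hand-in, with the wrist force near zero.

No check failed or disagreed. On the first corner one arm joint came within about 0.05 rad of its range limit but stayed inside it.

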